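# String the washed jar bands on the drying rod

## Robot

A 7-joint arm with a two-finger parallel gripper is mounted at the origin on a cart in front of the work surface, level with it; the furniture and walls round the work are solid. World frame = base frame: x ahead of the robot, y to its left, z up, the work surface at z = 0. Lengths are in m, angles in rad, forces in N, time in s.
With the tool pointing down it reaches from about 0.425 to 0.925 m from the base axis. Payload 6.8 kg.
Tool frame: the origin (TCP) lies at the very end of the fingers, on their centre line; the grasp point (between the pads) lies 19 mm behind it; z points along the fingers, y is the direction in which the jaws open and shut (so a half turn about z gives the same grasp; the last joint's range is limited). The gripper opens to 85 mm and grips with 20 to 120 N. Pads are 22 mm wide; open, the fingers measure 114 mm over their backs; the gripper's body (76 mm by 85 mm) begins 54 mm behind the grasp point. The pads swing forward as they close: fully open they stand 13 mm farther back than shut.
Start: joints at [1.216, 0.477, 0.022, 1.555, -0.011, 1.109, -0.083], TCP at [0.165, -0.655, 0.231] pointing down, gripper open.
Joint ranges: [-2.96, 2.96], [-0.34, 2.1], [-1.41, 1.46], [0.24, 2.44], [-1.37, 4.51], [0.17, 1.92], [-2.96, 2.96]. Speed limits (rad/s): [2.39, 2.39, 3.14, 3.14, 3.14, 3.14, 3.14].

## Interface

Orientations are given as a rotation vector (axis times angle).
In Python, from bench import monitor, viewer, job gives the robot as it stands. The module is installed in compiled form; this text tells all that it offers.
- The arm moves only by the tool drive_tool, never from a script. Its argument "commands" is a list of rows, each an object with "linear": the shift along the tool's x, y, z in m, a list of three; "dr": the turn, a rotation vector about the tool's x, y, z in degrees, a list of three; "jaw": the closure, from 0 (fully open) to 1 (shut). A call has 1 to 8 rows; each row shifts and turns the pose as measured when the row begins, along the tool's axes as they then stand; what a row does not reach is not made up. A row lasts 1/8 s, in which the tool goes at most 62.5 mm and 10.7 degrees, less where a joint would pass 70% of its speed; a pose out of reach is approached as far as the arm can. A call is refused whole if a number of a shift passes 0.0625 or a number of a turn 10.7, either way. A call with a gripper value outside its range is refused whole. The fingers move at their own pace and stop on an object; "force" is the grip in N (left out, the last holds). Time passes only in rows, so rows that do not move let the fingers close. It gives the time, the measured TCP pose, the force and the opening at its end, in the units of the state.
- monitor.get_obs(): the state, without advancing time (a new reading comes with each control period).
- viewer.grab_frame(name): name is "side" or "top" or "wrist"; returns the picture (384x512x3 uint8, red, green, blue); there is no depth.
- viewer.calibration(name): a dict with "K" (3x3 intrinsics, pixels), "R" (3x3) and "t" (3): a world point X has camera coordinates R X + t. Camera axes: x right, y down, z forward; pixel columns grow to the right and rows downward; lengths in m; the calibration is good to about 2 mm. The wrist camera is an equidistant fisheye: a pixel r from the principal point sees the ray r / f radians off the axis. A picture is of the moment at which its call begins: read the wrist's pose just before it. calibration takes no time and is no camera call; for the wrist camera it gives the pose at the moment of the call.
- job.hand_in(): hands the job in, once; it reports no verdict.
The state is a dict: "clock": time; "joints": joint angles; "qvel": joint speeds; "tau": joint torques, N m; "tcp_pos": TCP position; "orientation": TCP orientation; "contact_force": force on the tool from outside, world axes, zero at the start; "moment": the same for the moment, N m; "grip_width": finger opening in m.
Only numpy, scipy, OpenCV 4.12 (cv2) and the standard library are available. Lean on these libraries where they do the work, as an engineer would, in place of code of your own. Each camera call takes 0.05 s, during which the arm holds its last target.

## Task

The three screw bands of the preserving jars have been washed and stand on edge in the small wire rack. Take the drying rod from its wire stand by its wooden grip, run it through all three bands, lift them out of the rack together and lay the rod back in both forks of the stand, with the bands hanging on it between the forks. Move the clean bands with the rod only: keep the fingers off them, do not drop any on the worktop, and leave the cup beside the stand where it is.

Things in the scene. Friction and masses are not known exactly. Their poses are not given: they have to be found in the camera images.
- rod_mid (a point): the drying rod: square steel bar 8 x 8 mm with upturned tip, collar and wooden grip, 272 mm long, 100 g. The point is on the bar's axis; y runs along the bar to the tip, z up. Along y from here: grip -176 to -90 mm, collar (28 mm across) -90 to -85, bare bar -85 to +88, tip +88 to +96. It starts level in the stand's forks, its grip toward the robot's right (-y); at home this point is midway between the forks
- rod_grip (a point): centre of the rod's wooden grip, on the bar's axis, 133 mm from rod_mid. The grip is 86 mm long, 20 mm wide and 26 mm high with upright flat sides; grasp it from above across its width, firmly (40 N or more), as the rod is held at one end and loaded at the other. On the stand it is free all round, 107 mm above the worktop
- stand: fixed wire stand, 95 x 150 mm, 130 mm high. Origin on the worktop under its middle; the rod lies along its y axis. Two open forks at y = -70 and +70 mm, x = 0: each has a flat bottom 103 mm above the worktop, about 15 mm wide, between prongs that flare to 42 mm clear at 128 mm height. At home the rod's axis is 107 mm above the worktop
- rack: fixed wire rack, 104 x 135 mm, 75 mm high. Origin on the worktop under its middle. The bands stand in a row along its y axis at y = -30, 0 and +30 mm (slack 3 mm), x = 0, centre line 59 mm above the worktop, between two rows of upright tines (43 mm clear between the rows, 75 mm high). Nothing is in the way along the centre line or above it
- band1_center (a point): centre of a gold-coloured jar screw band (ring): 78 mm outside diameter, 60 mm clear bore, 19 mm long along its axis (its own y), 22 g. It starts on edge in the rack, axis along the rack's y, centre about 59 mm above the worktop; band at the rack's -y end
- band2_center (a point): centre of a gold-coloured jar screw band (ring): 78 mm outside diameter, 60 mm clear bore, 19 mm long along its axis (its own y), 22 g. It starts on edge in the rack, axis along the rack's y, centre about 59 mm above the worktop; middle band
- band3_center (a point): centre of a gold-coloured jar screw band (ring): 78 mm outside diameter, 60 mm clear bore, 19 mm long along its axis (its own y), 22 g. It starts on edge in the rack, axis along the rack's y, centre about 59 mm above the worktop; band at the rack's +y end
- rod_tip (a point): end of the rod's tip on the bar's axis, 96 mm from rod_mid; the tip, 8 mm thick, is turned up to 14 mm above the axis, so that bands do not slide off
- child_cup: white cup with a yellow foot standing left of the stand, 70 mm wide, 92 mm high; leave it alone
There are look-alikes about, which are no part of the job. Leave any green or red look-alike of the part that bears band3_center alone.

How it is judged:
On the way, in this order (a step that is already met when the one before it is completed fails the run):
1. the rod runs through all three bands (y of band1_center in the frame of rod_mid between -0.088 and 0.088 m and x of band1_center in the frame of rod_mid between -0.032 and 0.032 m and z of band1_center in the frame of rod_mid between -0.032 and 0.032 m and y of band2_center in the frame of rod_mid between -0.088 and 0.088 m and x of band2_center in the frame of rod_mid between -0.032 and 0.032 m and z of band2_center in the frame of rod_mid between -0.032 and 0.032 m and y of band3_center in the frame of rod_mid between -0.088 and 0.088 m and x of band3_center in the frame of rod_mid between -0.032 and 0.032 m and z of band3_center in the frame of rod_mid between -0.032 and 0.032 m), for 0.1 s.
2. all three bands hang on the rod together, lifted clear of the rack (y of band1_center in the frame of rod_mid between -0.088 and 0.088 m and x of band1_center in the frame of rod_mid between -0.036 and 0.036 m and z of band1_center in the frame of rod_mid between -0.048 and 0 m and y of band2_center in the frame of rod_mid between -0.088 and 0.088 m and x of band2_center in the frame of rod_mid between -0.036 and 0.036 m and z of band2_center in the frame of rod_mid between -0.048 and 0 m and y of band3_center in the frame of rod_mid between -0.088 and 0.088 m and x of band3_center in the frame of rod_mid between -0.036 and 0.036 m and z of band3_center in the frame of rod_mid between -0.048 and 0 m and z of each of band1_center, band2_center, band3_center in the frame of rack above 0.105 m), for 0.2 s.
At the end, for the whole second after the job is handed in: rod at rest in both forks (its middle within 13 mm across and 22 mm along of the stand's, 107 +/- 6 mm high, within 0.12 rad of the stand's direction), all three bands hanging on its bar between the forks, at most swinging a little (under 0.2 m/s) (y of band1_center in the frame of rod_mid between -0.088 and 0.088 m and x of band1_center in the frame of rod_mid between -0.036 and 0.036 m and z of band1_center in the frame of rod_mid between -0.048 and 0 m and y of band2_center in the frame of rod_mid between -0.088 and 0.088 m and x of band2_center in the frame of rod_mid between -0.036 and 0.036 m and z of band2_center in the frame of rod_mid between -0.048 and 0 m and y of band3_center in the frame of rod_mid between -0.088 and 0.088 m and x of band3_center in the frame of rod_mid between -0.036 and 0.036 m and z of band3_center in the frame of rod_mid between -0.048 and 0 m and x of rod_mid in the frame of stand between -0.013 and 0.013 m and y of rod_mid in the frame of stand between -0.022 and 0.022 m and z of rod_mid in the frame of stand between 0.101 and 0.113 m and angle between the y axis of rod_mid and the y axis of stand, either way round below 0.12 rad and y of band1_center in the frame of stand between -0.07 and 0.07 m and y of band2_center in the frame of stand between -0.07 and 0.07 m and y of band3_center in the frame of stand between -0.07 and 0.07 m and linear speed of each of band1, band2, band3 below 0.2 m/s and linear speed of rod below 0.03 m/s); the robot touches nothing.
It fails at once if a band touches the worktop (its centre below 42 mm) (height (world z) of any of band1_center, band2_center, band3_center below 0.042 m).
It fails at once if the fingers press on a band (more than 1 N) (contact force between the fingers and band1 above 1 N or contact force between the fingers and band2 above 1 N or contact force between the fingers and band3 above 1 N).
It fails at once if the cup is moved by more than 30 mm (distance of child_cup from where it was at the start of the episode above 0.03 m).
It also fails if it takes over 64 s, if anything falls off the work surface, if the arm or the gripper's body presses on something with over 40 N, if the wrist force passes 120 N, or if a joint passes its speed limit or range.

## Working session

There is one attempt and no reset: what is moved stays moved. The work goes in short steps, Python scripts to look and compute and a tool call to move; the robot and the scene stay as the last step left them, time stands still between calls to the robot, and variables do not carry over. Pictures are saved under pics/ and viewed, and the job is handed in when it is done.

Besides the shell and the picture viewer there is one more tool, called after "Request:" in YAML: its name, and indented under it one key for each argument. drive_tool: Moves the arm, as the interface text tells. Its arguments: {"type":"object","properties":{"commands":{"type":"array"},"force":{"type":"number"}},"required":["commands"]}

```bash
mkdir -p pics; python3 - <<'E'
from bench import monitor, viewer
import cv2,numpy as np
np.set_printoptions(precision=4,suppress=True)
print(monitor.get_obs())
for n in ["side","top","wrist"]:
    c=viewer.calibration(n);print(n,c["K"],c["R"],c["t"], {k:v for k,v in c.items() if k not in"KRt"})
    f=viewer.grab_frame(n);cv2.imwrite(f"pics/{n}0.png",f[:,:,::-1])
E
```

```text
{'clock': 0.0, 'joints': array([ 1.2159,  0.4778,  0.0224,  1.5565, -0.0115,  1.1093, -0.0831]), 'qvel': array([-0.0003, -0.0002,  0.0002,  0.0004, -0.0011, -0.0001, -0.0002]), 'tau': array([  0.0003, -59.6449,   1.6081, -28.1194,   0.0125,   0.0093,
        -0.    ]), 'tcp_pos': array([ 0.1647, -0.654 ,  0.2303]), 'orientation': array([-3.1159, -0.3864,  0.0006]), 'contact_force': array([0.2924, 0.916 , 0.354 ]), 'moment': array([-0.0323, -0.0103, -0.0397]), 'grip_width': 0.08519600706043248}
side [[460.5777   0.     260.7478]
 [  0.     460.5777 184.5604]
 [  0.       0.       1.    ]] [[-0.8299 -0.5576  0.0177]
 [-0.3705  0.5271 -0.7648]
 [ 0.4171 -0.6412 -0.6441]] [0.449  0.2125 0.9985] {}
top [[353.8403   0.     262.8848]
 [  0.     353.8403 192.836 ]
 [  0.       0.       1.    ]] [[ 0.0262 -0.9996 -0.0057]
 [-0.995  -0.0255 -0.097 ]
 [ 0.0968  0.0082 -0.9953]] [0.0417 0.5168 0.9106] {}
wrist [[297.3186   0.     254.212 ]
 [  0.     297.3186 187.4537]
 [  0.       0.       1.    ]] [[ 0.2444 -0.9697 -0.0024]
 [-0.9253 -0.2339  0.2986]
 [-0.2901 -0.0707 -0.9544]] [-0.6731 -0.0396  0.3808] {}
```

View pics/side0.png

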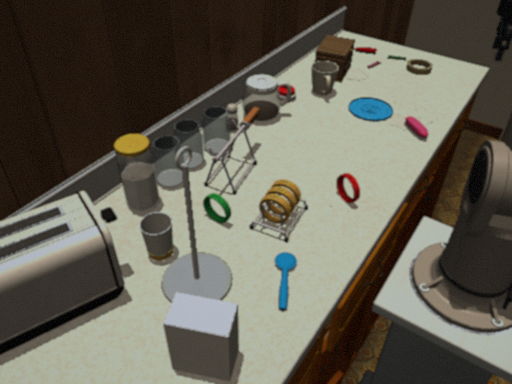

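View pics/top0.png

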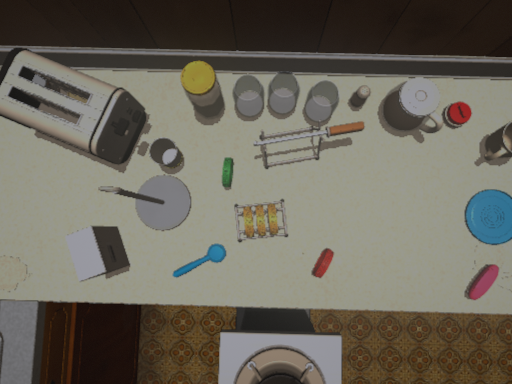

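View pics/wrist0.png

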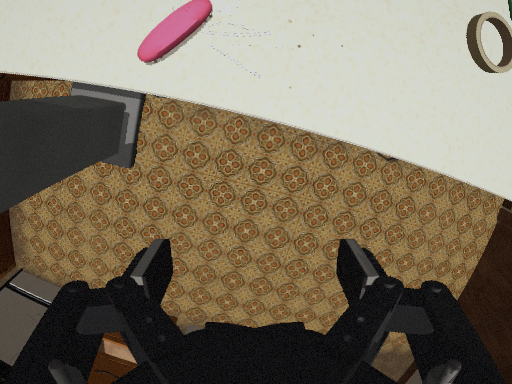

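Gold candidates: the three bands in the rack at top (249,221), (261,220), (273,219). The look-alikes are green at top (227,171) and red at top (323,263). The rod runs from about (255,142) to (363,127), with its grip on the right. I'll check this in close crops.

```bash
python3 - <<'E'
import cv2,numpy as np
t=cv2.imread('pics/top0.png');s=cv2.imread('pics/side0.png')
a=cv2.resize(t[90:250,225:375],None,fx=3.7,fy=3.7,interpolation=cv2.INTER_CUBIC)
cv2.imwrite('pics/topc.png',a)
b=cv2.resize(s[90:250,190:350],None,fx=3.7,fy=3.7,interpolation=cv2.INTER_CUBIC)
cv2.imwrite('pics/sidec.png',b)
E
```

```text
(no output)
```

View pics/topc.png

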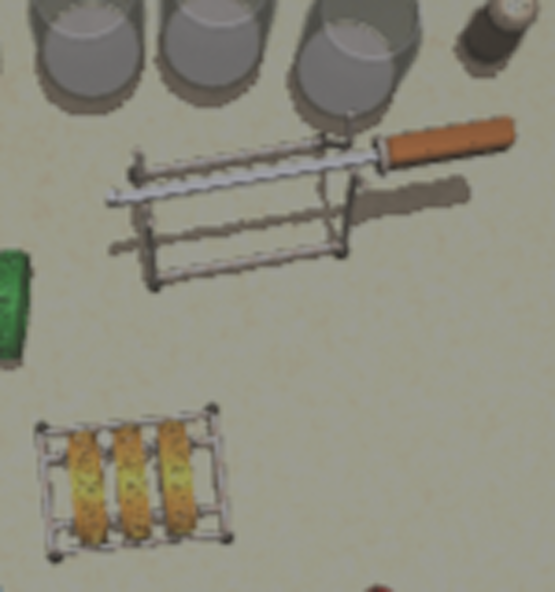

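View pics/sidec.png

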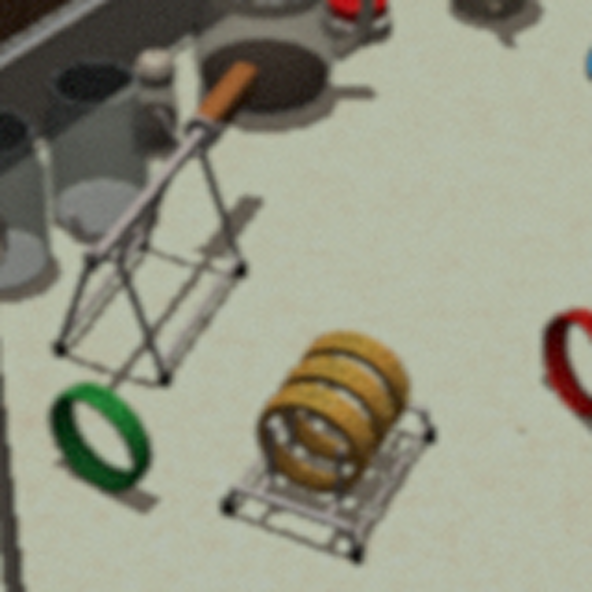

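The crops confirm the choice: three gold bands in the rack and the rod on the stand, with its tip at the left and its grip at the right. Next I work out their positions.

```bash
cat > h.py <<'E'
import numpy as np,cv2
from bench import monitor,viewer
from scipy.spatial.transform import Rotation as Ro
np.set_printoptions(precision=4,suppress=True)
def ray(n,uv,c=None):
    c=c or viewer.calibration(n);K,R,t=c["K"],np.array(c["R"]),np.array(c["t"])
    x=(uv[0]-K[0,2])/K[0,0];y=(uv[1]-K[1,2])/K[1,1]
    if n=="wrist":
        r=np.hypot(x,y);d=np.array([np.sin(r)*x/r,np.sin(r)*y/r,np.cos(r)])
    else: d=np.array([x,y,1])
    return -R.T@t,R.T@d
def bp(n,uv,z,c=None):
    o,d=ray(n,uv,c);return o+d*(z-o[2])/d[2]
def tri(l):
    A=0;b=0
    for n,uv in l:
        o,d=ray(n,uv);d=d/np.linalg.norm(d);P=np.eye(3)-np.outer(d,d);A=A+P;b=b+P@o
    return np.linalg.solve(A,b)
def proj(n,X,c=None):
    c=c or viewer.calibration(n);p=np.array(c["R"])@X+c["t"];K=c["K"]
    if n=="wrist":
        th=np.arctan2(np.hypot(p[0],p[1]),p[2]);q=p[:2]/np.hypot(p[0],p[1])*th
    else:q=p[:2]/p[2]
    return K[0,0]*q+K[:2,2]
def ypoint(yaw): # tool down with tool x axis at given.. 
    pass
def st():
    o=monitor.get_obs();R=Ro.from_rotvec(o["orientation"]).as_matrix()
    print(o["clock"],"tcp",o["tcp_pos"],"q",o["joints"],"F",o["contact_force"],"w",o["grip_width"]);print(R)
    return o,R
E
python3 - <<'E'
from h import *
T=lambda u,v:(225+u/3.7,90+v/3.7)
S=lambda u,v:(190+u/3.7,90+v/3.7)
for k,uv,z in [("tip",(112,198),.115),("collar",(382,156),.107),("gripend",(513,131),.118),("gripstart",(388,153),.118),("barR",(350,159),.109),("barL",(160,191),.109),
 ("b3",(86,486),.098),("b2",(132,481),.098),("b1",(177,476),.098),("rk1",(42,429),.0),("rk2",(211,408),.0),("rk3",(228,538),.0),("rk4",(55,557),0),
 ("st1",(153,288),0),("st2",(342,252),0)]:
    print(k,bp("top",T(*uv),z))
print("side")
for k,uv,z in [("rk",(228,508),0),("rk",(357,554),0),("rk",(430,434),0),("st",(60,349),0),("st",(166,381),0),("st",(240,270),0),("gripend",(247,70),.115)]:
    print(k,bp("side",S(*uv),z))
c=viewer.calibration("side")
E
```

```text
tip [0.6264 0.0759 0.115 ]
collar [ 0.6611 -0.1018  0.107 ]
gripend [ 0.6768 -0.1854  0.118 ]
gripstart [ 0.6601 -0.1038  0.118 ]
barR [ 0.658  -0.0804  0.109 ]
barL [0.6333 0.0446 0.109 ]
b3 [0.4383 0.0881 0.098 ]
b2 [0.4423 0.0581 0.098 ]
b1 [0.4463 0.0287 0.098 ]
rk1 [0.4805 0.1261 0.    ]
rk2 [0.4991 0.0029 0.    ]
rk3 [ 0.4049 -0.0114  0.    ]
rk4 [0.3879 0.1136 0.    ]
st1 [0.5869 0.0476 0.    ]
st2 [ 0.6174 -0.0917  0.    ]
side
rk [0.48   0.1305 0.    ]
rk [0.3892 0.1171 0.    ]
rk [ 0.4066 -0.0075  0.    ]
st [0.6717 0.0678 0.    ]
st [ 0.588   0.0521 -0.    ]
st [ 0.6184 -0.0851  0.    ]
gripend [ 0.6735 -0.1731  0.115 ]
```

```bash
cat >> h.py <<'E'
def down(a): # a deg: rod yaw; tool x along rod dir (-sin a, cos a), z down
    a=np.radians(a);x=np.array([-np.sin(a),np.cos(a),0]);z=np.array([0,0,-1.]);return np.c_[x,np.cross(z,x),z]
def plan(p,Rt,n=8,pos=None,R=None):
    """rows from current (or given) pose to target"""
    if pos is None:
        o=monitor.get_obs();pos=o["tcp_pos"];R=Ro.from_rotvec(o["orientation"]).as_matrix()
    dv=Ro.from_matrix(R.T@Rt).as_rotvec();d=(np.array(p)-pos)
    print("total shift",d,"turn tool deg",np.degrees(dv))
    for i in range(n):
        Ri=R@Ro.from_rotvec(dv*i/n).as_matrix()
        print((Ri.T@d/n).round(4).tolist(),np.degrees(dv/n).round(2).tolist())
E
python3 - <<'E'
from h import *
st()
plan([.60,-.21,.25],down(11.5),16)
print(bp("top",(323,252),.078),bp("top",(323,272),.02),bp("top",(362,92),.05),bp("top",(320,98),.1))
E
```

```text
0.15 tcp [ 0.1648 -0.6541  0.2305] q [ 1.2159  0.4776  0.0224  1.5562 -0.0115  1.1093 -0.0831] F [ 0.5822 -0.122   0.5711] w 0.08550073157373586
[[ 0.9697  0.2443 -0.0004]
 [ 0.2443 -0.9697  0.0013]
 [-0.0001 -0.0014 -1.    ]]
total shift [0.4352 0.4441 0.0195] turn tool deg [ -0.0675  -0.0543 -87.3586]
[0.0332, -0.0203, -0.0012] [-0.0, -0.0, -5.46]
[0.0349, -0.017, -0.0012] [-0.0, -0.0, -5.46]
[0.0364, -0.0136, -0.0012] [-0.0, -0.0, -5.46]
[0.0375, -0.0101, -0.0012] [-0.0, -0.0, -5.46]
[0.0383, -0.0065, -0.0012] [-0.0, -0.0, -5.46]
[0.0388, -0.0028, -0.0012] [-0.0, -0.0, -5.46]
[0.0389, 0.0009, -0.0012] [-0.0, -0.0, -5.46]
[0.0386, 0.0046, -0.0012] [-0.0, -0.0, -5.46]
[0.038, 0.0082, -0.0012] [-0.0, -0.0, -5.46]
[0.037, 0.0118, -0.0012] [-0.0, -0.0, -5.46]
[0.0357, 0.0153, -0.0012] [-0.0, -0.0, -5.46]
[0.0341, 0.0186, -0.0012] [-0.0, -0.0, -5.46]
[0.0322, 0.0218, -0.0012] [-0.0, -0.0, -5.46]
[0.03, 0.0247, -0.0012] [-0.0, -0.0, -5.46]
[0.0275, 0.0275, -0.0012] [-0.0, -0.0, -5.46]
[0.0247, 0.03, -0.0012] [-0.0, -0.0, -5.46]
[ 0.3685 -0.0966  0.078 ] [ 0.3133 -0.1066  0.02  ] [ 0.7876 -0.2001  0.05  ] [ 0.7496 -0.0818  0.1   ]
```

Request:
drive_tool:
  commands:
    - {"linear": [0.033, -0.02, -0.001], "dr": [0, 0, -5.5], "jaw": 0}
    - {"linear": [0.035, -0.017, -0.001], "dr": [0, 0, -5.5], "jaw": 0}
    - {"linear": [0.036, -0.014, -0.001], "dr": [0, 0, -5.5], "jaw": 0}
    - {"linear": [0.038, -0.01, -0.001], "dr": [0, 0, -5.5], "jaw": 0}
    - {"linear": [0.038, -0.006, -0.001], "dr": [0, 0, -5.5], "jaw": 0}
    - {"linear": [0.039, -0.003, -0.001], "dr": [0, 0, -5.5], "jaw": 0}
    - {"linear": [0.039, 0.001, -0.001], "dr": [0, 0, -5.5], "jaw": 0}
    - {"linear": [0.039, 0.005, -0.001], "dr": [0, 0, -5.5], "jaw": 0}
  force: 80

```text
clock: 1.15
tcp_pos: [0.3858, -0.4212, 0.2368]
orientation: [-2.721, -1.564, 0.003]
contact_force: [-0.0, -0.1, 0.1]
grip_width: 0.0857
```

```bash
python3 - <<'E'
from h import *
st()
plan([.60,-.21,.25],down(11.5),8)
E
```

```text
1.15 tcp [ 0.3858 -0.4212  0.2368] q [ 0.9218  0.3176 -0.2507  1.7859  0.0898  1.0531  0.111 ] F [-0.0235 -0.139   0.1366] w 0.08572576196407353
[[ 0.5032  0.8641 -0.0034]
 [ 0.8642 -0.5032  0.0022]
 [ 0.0001 -0.004  -1.    ]]
total shift [0.2142 0.2112 0.0132] turn tool deg [ -0.2174  -0.0921 -41.7135]
[0.0363, 0.0098, -0.0017] [-0.03, -0.01, -5.21]
[0.0352, 0.0131, -0.0017] [-0.03, -0.01, -5.21]
[0.0339, 0.0162, -0.0017] [-0.03, -0.01, -5.21]
[0.0323, 0.0193, -0.0017] [-0.03, -0.01, -5.21]
[0.0304, 0.0221, -0.0017] [-0.03, -0.01, -5.21]
[0.0283, 0.0248, -0.0017] [-0.03, -0.01, -5.21]
[0.0259, 0.0273, -0.0017] [-0.03, -0.01, -5.21]
[0.0233, 0.0295, -0.0017] [-0.03, -0.01, -5.21]
```

Request:
drive_tool:
  commands:
    - {"linear": [0.036, 0.01, -0.002], "dr": [0, 0, -5.2], "jaw": 0.4}
    - {"linear": [0.035, 0.013, -0.002], "dr": [0, 0, -5.2], "jaw": 0.4}
    - {"linear": [0.034, 0.016, -0.002], "dr": [0, 0, -5.2], "jaw": 0.4}
    - {"linear": [0.032, 0.019, -0.002], "dr": [0, 0, -5.2], "jaw": 0.4}
    - {"linear": [0.03, 0.022, -0.002], "dr": [0, 0, -5.2], "jaw": 0.4}
    - {"linear": [0.028, 0.025, -0.002], "dr": [0, 0, -5.2], "jaw": 0.4}
    - {"linear": [0.026, 0.027, -0.002], "dr": [0, 0, -5.2], "jaw": 0.4}
    - {"linear": [0.023, 0.03, -0.002], "dr": [0, 0, -5.2], "jaw": 0.4}

```text
clock: 2.15
tcp_pos: [0.6051, -0.1903, 0.2537]
orientation: [-1.93, -2.475, 0.001]
contact_force: [0.9, -0.7, 0.2]
grip_width: 0.0512
```

```bash
python3 - <<'E'
from h import *
st()
c=viewer.calibration("wrist");f=viewer.grab_frame("wrist");cv2.imwrite("pics/w1.png",cv2.resize(f,None,fx=1.5,fy=1.5)[:,:,::-1])
np.savez("w1.npz",K=c["K"],R=c["R"],t=c["t"])
E
```

```text
2.15 tcp [ 0.6051 -0.1903  0.2537] q [ 0.5672  0.4377 -0.4923  1.6044  0.2196  1.1577  0.2713] F [ 0.9389 -0.6797  0.2091] w 0.05115812516120961
[[-0.2437  0.9698 -0.0025]
 [ 0.9698  0.2437  0.0011]
 [ 0.0017 -0.0021 -1.    ]]
```

View pics/w1.png

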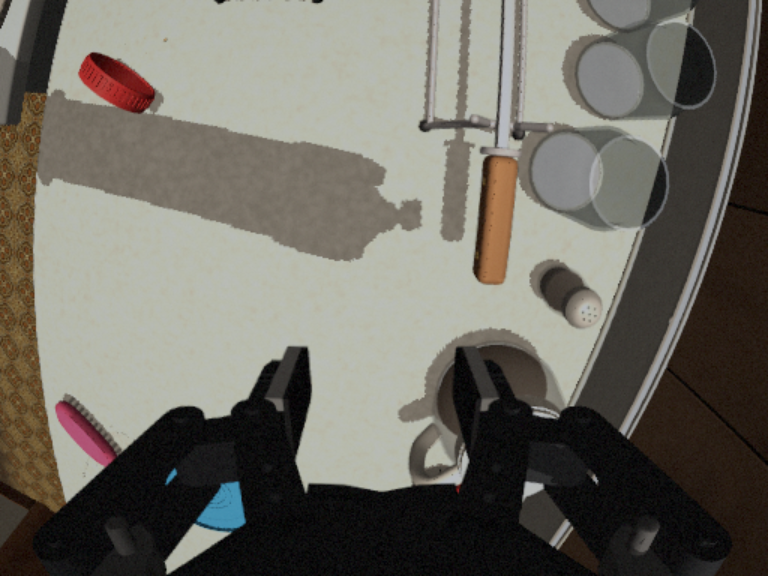

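The wrist picture shows the grip from (491,281) to (502,157), the collar at (501,152), and the bar running up to (508,5). The red look-alike is at (117,82). The jug sits under the right finger.

```bash
python3 - <<'E'
from h import *
c=dict(np.load("w1.npz"))
W=lambda u,v:(u/1.5,v/1.5)
g0=bp("wrist",W(491,279),.12,c);g1=bp("wrist",W(502,157),.12,c);co=bp("wrist",W(501,151),.112,c);b=bp("wrist",W(508,8),.111,c);b2=bp("wrist",W(505,120),.111,c)
fl=[bp("wrist",W(*p),0,c) for p in((426,126),(519,132))]
for n,p in zip("g0 g1 co b b2 ".split(" "),[g0,g1,co,b,b2]):print(n,p)
an=lambda p,q:np.degrees(np.arctan2(-(q-p)[0],(q-p)[1]))
print(an(g0,g1),an(b2,b),an(g0,b),np.linalg.norm(g1-g0),(g0+g1)/2,fl)
for k,p in [("jug",(497,400))]:print(bp("wrist",W(*p),0.02,c))
E
```

```text
g0 [ 0.6769 -0.1801  0.12  ]
g1 [ 0.6604 -0.1017  0.12  ]
co [ 0.6608 -0.0977  0.112 ]
b [ 0.642  -0.0017  0.111 ]
b2 [ 0.6583 -0.0771  0.111 ]
11.900768666448805 12.162698056473722 11.079533800640558 0.08018173871080576 [ 0.6687 -0.1409  0.12  ] [array([ 0.6189, -0.0879,  0.    ]), array([ 0.7017, -0.0686,  0.    ])]
[ 0.759  -0.3233  0.02  ]
```

```bash
python3 - <<'E'
from h import *
plan([.669,-.143,.19],down(11.5),3)
E
```

```text
total shift [ 0.0603  0.0408 -0.0643] turn tool deg [ 0.1246 -0.2749  3.2179]
[0.008, 0.0228, 0.0215] [0.04, -0.09, 1.07]
[0.0084, 0.0227, 0.0215] [0.04, -0.09, 1.07]
[0.0089, 0.0225, 0.0214] [0.04, -0.09, 1.07]
```

Request:
drive_tool:
  commands:
    - {"linear": [0.008, 0.023, 0.0215], "dr": [0, -0.1, 1.1], "jaw": 0.4}
    - {"linear": [0.008, 0.023, 0.0215], "dr": [0, -0.1, 1.1], "jaw": 0.4}
    - {"linear": [0.009, 0.022, 0.0215], "dr": [0, -0.1, 1.1], "jaw": 0.4}
    - {"linear": [0, 0, 0], "dr": [0, 0, 0], "jaw": 0.4}

```text
clock: 2.7
tcp_pos: [0.672, -0.1357, 0.1887]
orientation: [1.976, 2.439, 0.004]
contact_force: [-0.2, -0.0, -0.0]
grip_width: 0.0511
```

```bash
python3 - <<'E'
from h import *
st()
c=viewer.calibration("wrist");f=viewer.grab_frame("wrist");cv2.imwrite("pics/w2.png",cv2.resize(f,None,fx=1.5,fy=1.5)[:,:,::-1])
np.savez("w2.npz",K=c["K"],R=c["R"],t=c["t"])
E
```

```text
2.7 tcp [ 0.672  -0.1357  0.1887] q [ 0.4276  0.5741 -0.4685  1.5449  0.2799  1.0863  0.1026] F [-0.1652 -0.0193 -0.0431] w 0.051107122084992636
[[-0.2076  0.9782  0.0035]
 [ 0.9782  0.2076  0.0007]
 [-0.      0.0035 -1.    ]]
```

View pics/w2.png

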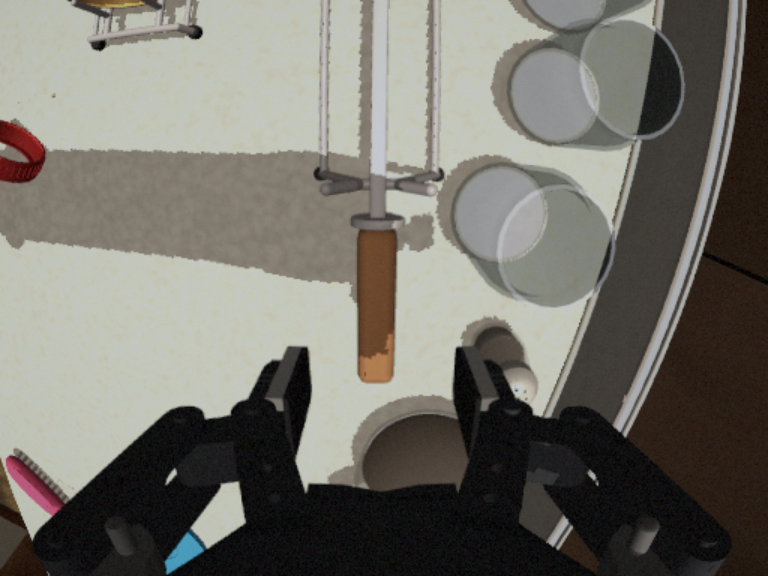

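The grip runs from (375,381) to (378,229), is parallel to the tool axis and lies midway between the fingers at (381).

```bash
python3 - <<'E'
from h import *
c=dict(np.load("w2.npz"))
W=lambda u,v:(u/1.5,v/1.5)
g0=bp("wrist",W(375.5,380),.12,c);g1=bp("wrist",W(377.5,230),.12,c);b=bp("wrist",W(379.5,8),.111,c);b2=bp("wrist",W(378,170),.111,c)
an=lambda p,q:np.degrees(np.arctan2(-(q-p)[0],(q-p)[1]))
print(g0,g1,b,b2,(g0+g1)/2,an(g0,g1),an(b2,b),an(g0,b))
for p in [(321,174),(435,174)]:print(bp("wrist",W(*p),.004,c))
# rack
for p in [(97,42),(195,32)]:print("rack",bp("wrist",W(*p),.004,c))
print("shaker",bp("wrist",W(520,382),.06,c))
m=(g0+g1)/2
plan([m[0],m[1],.088],down(an(g0,b)),2)
E
```

```text
[ 0.6783 -0.1809  0.12  ] [ 0.6625 -0.1002  0.12  ] [0.6404 0.0086 0.111 ] [ 0.6569 -0.0723  0.111 ] [ 0.6704 -0.1406  0.12  ] 11.060058149243877 11.4683345110641 11.297477058953257
[ 0.6172 -0.0891  0.004 ]
[ 0.6991 -0.0718  0.004 ]
rack [ 0.4032 -0.0056  0.004 ]
rack [0.4969 0.0052 0.004 ]
shaker [ 0.7884 -0.1977  0.06  ]
total shift [-0.0015 -0.0034 -0.1019] turn tool deg [0.2607 0.0824 0.607 ]
[-0.0014, -0.0013, 0.051] [0.13, 0.04, 0.3]
[-0.0015, -0.0012, 0.051] [0.13, 0.04, 0.3]
```

Request:
drive_tool:
  commands:
    - {"linear": [-0.001, -0.002, 0.035], "dr": [0.1, 0, 0.2], "jaw": 0.4}
    - {"linear": [-0.001, -0.001, 0.035], "dr": [0.1, 0, 0.2], "jaw": 0.4}
    - {"linear": [-0.001, -0.001, 0.03], "dr": [0, 0, 0], "jaw": 0.4}
    - {"linear": [0, 0, 0], "dr": [0, 0, 0], "jaw": 0.4}

```text
clock: 3.25
tcp_pos: [0.6695, -0.1456, 0.0937]
orientation: [1.983, 2.424, 0.001]
contact_force: [-0.1, -0.1, -0.3]
grip_width: 0.0511
```

```bash
python3 - <<'E'
from h import *
st();plan([.6704,-.141,.088],down(11.3),1)
E
```

```text
3.25 tcp [ 0.6695 -0.1456  0.0937] q [ 0.4163  0.6678 -0.4321  1.6201  0.3389  0.9199  0.0602] F [-0.0973 -0.1071 -0.3416] w 0.051145418783627994
[[-0.1981  0.9801  0.0079]
 [ 0.9802  0.1982 -0.0059]
 [-0.0073  0.0065 -1.    ]]
total shift [ 0.0009  0.0046 -0.0057] turn tool deg [0.3751 0.4191 0.128 ]
[0.0044, 0.0017, 0.0057] [0.38, 0.42, 0.13]
```

Request:
drive_tool:
  commands:
    - {"linear": [0.004, 0.002, 0.005], "dr": [0.4, 0.4, 0], "jaw": 0.4}
    - {"linear": [0, 0, 0], "dr": [0, 0, 0], "jaw": 0.4}
    - {"linear": [0, 0, 0], "dr": [0, 0, 0], "jaw": 0.4}

```text
clock: 3.62
tcp_pos: [0.6733, -0.142, 0.0936]
orientation: [1.987, 2.427, 0.004]
contact_force: [-0.4, -0.3, -0.9]
grip_width: 0.0513
```

```bash
python3 - <<'E'
from h import *
st();plan([.6704,-.141,.088],down(11.3),1)
E
```

```text
3.625 tcp [ 0.6733 -0.142   0.0936] q [ 0.4122  0.6738 -0.4341  1.6097  0.3358  0.9267  0.0585] F [-0.4045 -0.272  -0.8718] w 0.05134161408458536
[[-0.1976  0.9803  0.0058]
 [ 0.9803  0.1976 -0.0015]
 [-0.0026  0.0054 -1.    ]]
total shift [-0.0029  0.001  -0.0056] turn tool deg [0.3081 0.1473 0.0944]
[0.0015, -0.0026, 0.0056] [0.31, 0.15, 0.09]
```

Request:
drive_tool:
  commands:
    - {"linear": [0.001, -0.002, 0.005], "dr": [0.3, 0.2, 0], "jaw": 0.4}
    - {"linear": [0, 0, 0.003], "dr": [0, 0, 0], "jaw": 0.4}

```text
clock: 3.88
tcp_pos: [0.6717, -0.1414, 0.0864]
orientation: [1.989, 2.43, 0.002]
contact_force: [-0.7, 0.3, -0.4]
grip_width: 0.0515
```

```bash
python3 - <<'E'
from h import *
st();plan([.6704,-.141,.088],down(11.3),1)
c=viewer.calibration("wrist");f=viewer.grab_frame("wrist");cv2.imwrite("pics/w3.png",cv2.resize(f,None,fx=1.5,fy=1.5)[:,:,::-1])
f=viewer.grab_frame("side");cv2.imwrite("pics/s3.png",cv2.resize(f[50:250,150:350],None,fx=3,fy=3,interpolation=2)[:,:,::-1])
E
```

```text
3.875 tcp [ 0.6717 -0.1414  0.0864] q [ 0.4113  0.6819 -0.4324  1.6138  0.3376  0.9192  0.0567] F [-0.7362  0.3374 -0.3816] w 0.05149237076434196
[[-0.1976  0.9803  0.0015]
 [ 0.9803  0.1976  0.0007]
 [ 0.0003  0.0016 -1.    ]]
total shift [-0.0013  0.0004  0.0016] turn tool deg [ 0.094  -0.0193  0.0962]
[0.0006, -0.0012, -0.0016] [0.09, -0.02, 0.1]
```

View pics/w3.png

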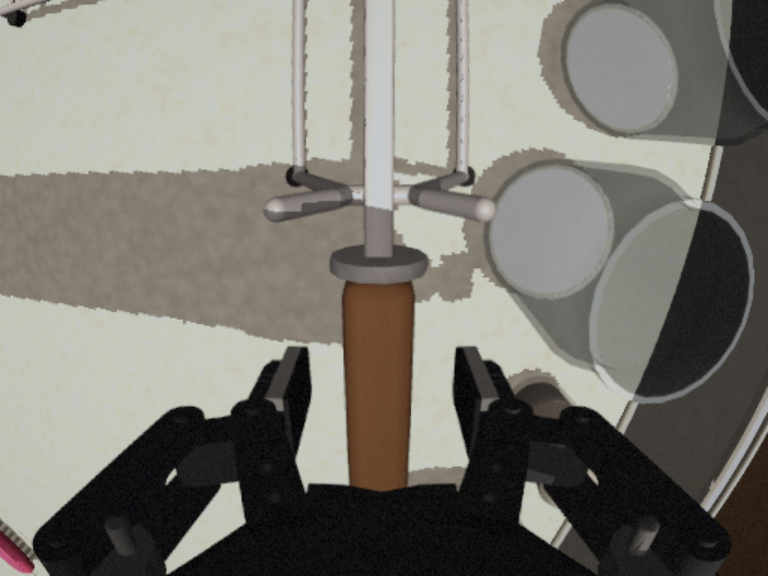

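View pics/s3.png

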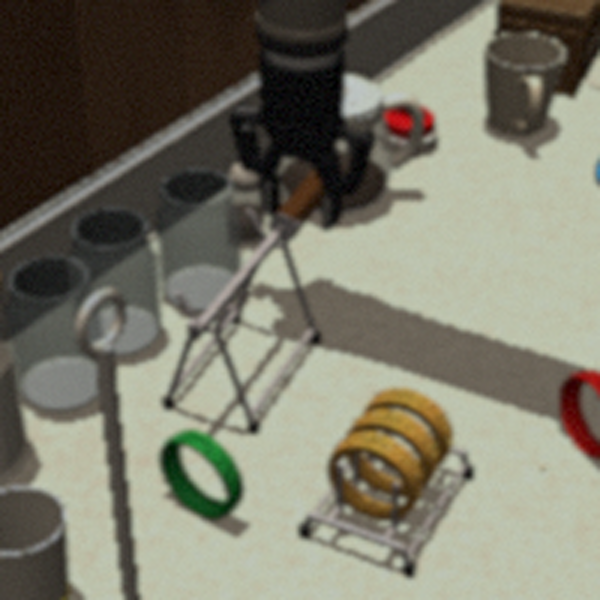

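The grip (343–413, 280–490) lies between the fingers, so I close.

Request:
drive_tool:
  commands:
    - {"linear": [0, 0, 0], "dr": [0, 0, 0], "jaw": 1}
    - {"linear": [0, 0, 0], "dr": [0, 0, 0], "jaw": 1}
    - {"linear": [0, 0, 0], "dr": [0, 0, 0], "jaw": 1}
    - {"linear": [0, 0, 0], "dr": [0, 0, 0], "jaw": 1}
    - {"linear": [0, 0, 0], "dr": [0, 0, 0], "jaw": 1}
    - {"linear": [0, 0, 0], "dr": [0, 0, 0], "jaw": 1}
  force: 90

```text
clock: 4.72
tcp_pos: [0.6716, -0.1413, 0.0862]
orientation: [1.989, 2.431, 0.002]
contact_force: [-0.4, 0.0, -0.3]
grip_width: 0.019
```

```bash
python3 - <<'E'
from h import *
st()
c=viewer.calibration("wrist");f=viewer.grab_frame("wrist");cv2.imwrite("pics/w4.png",cv2.resize(f,None,fx=1.5,fy=1.5)[:,:,::-1])
E
```

```text
4.725 tcp [ 0.6716 -0.1413  0.0862] q [ 0.4111  0.6823 -0.4324  1.6137  0.3376  0.9194  0.0568] F [-0.3606  0.0242 -0.326 ] w 0.01896838165435485
[[-0.1978  0.9802  0.0011]
 [ 0.9802  0.1978  0.0008]
 [ 0.0006  0.0012 -1.    ]]
```

View pics/w4.png

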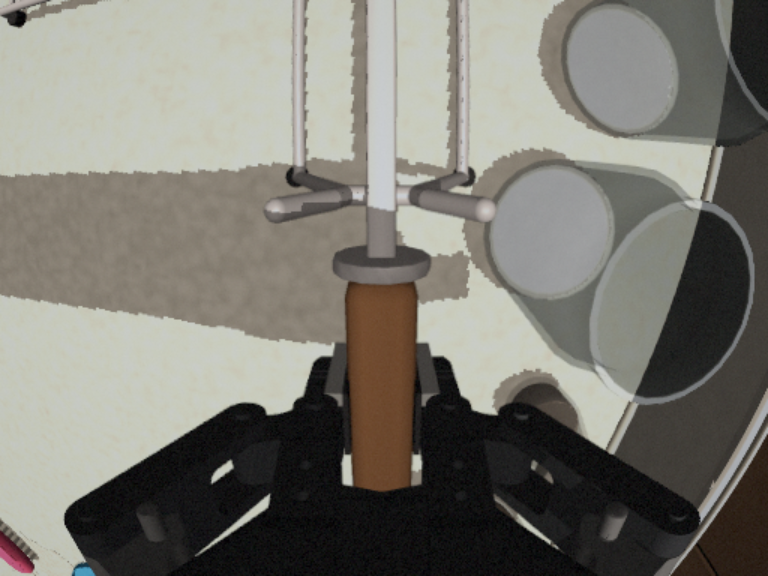

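Request:
drive_tool:
  commands:
    - {"linear": [0, 0, -0.015], "dr": [0, 0, 0], "jaw": 1}
    - {"linear": [0, 0, -0.025], "dr": [0, 0, 0], "jaw": 1}
    - {"linear": [0, 0, -0.03], "dr": [0, 0, 0], "jaw": 1}
    - {"linear": [0, 0, -0.03], "dr": [0, 0, 0], "jaw": 1}
    - {"linear": [0, 0, -0.03], "dr": [0, 0, 0], "jaw": 1}
    - {"linear": [0, 0, 0], "dr": [0, 0, 0], "jaw": 1}

```text
clock: 5.52
tcp_pos: [0.6717, -0.1413, 0.2245]
orientation: [1.988, 2.43, 0.003]
contact_force: [-0.1, -0.0, -1.0]
grip_width: 0.0189
```

```bash
python3 - <<'E'
from h import *
st()
c=viewer.calibration("wrist");f=viewer.grab_frame("wrist");cv2.imwrite("pics/w5.png",cv2.resize(f,None,fx=1.5,fy=1.5)[:,:,::-1])
np.savez("w5.npz",K=c["K"],R=c["R"],t=c["t"])
f=viewer.grab_frame("side");cv2.imwrite("pics/s5.png",cv2.resize(f[20:220,150:350],None,fx=3,fy=3,interpolation=2)[:,:,::-1])
plan([.4829,-.2352,.20],down(7.8),8)
E
```

```text
5.525 tcp [ 0.6717 -0.1413  0.2245] q [ 0.4386  0.5443 -0.4746  1.5075  0.2617  1.1503  0.116 ] F [-0.056  -0.0014 -0.9562] w 0.0188674526199086
[[-0.1984  0.9801  0.0029]
 [ 0.9801  0.1984  0.0004]
 [-0.0002  0.0029 -1.    ]]
total shift [-0.1869 -0.0939 -0.021 ] turn tool deg [-0.1357 -0.0825  3.6503]
[-0.0069, -0.0252, 0.0027] [-0.02, -0.01, 0.46]
[-0.0071, -0.0252, 0.0027] [-0.02, -0.01, 0.46]
[-0.0073, -0.0251, 0.0027] [-0.02, -0.01, 0.46]
[-0.0075, -0.0251, 0.0027] [-0.02, -0.01, 0.46]
[-0.0077, -0.025, 0.0026] [-0.02, -0.01, 0.46]
[-0.0079, -0.0249, 0.0026] [-0.02, -0.01, 0.46]
[-0.0081, -0.0249, 0.0026] [-0.02, -0.01, 0.46]
[-0.0083, -0.0248, 0.0026] [-0.02, -0.01, 0.46]
```

View pics/w5.png

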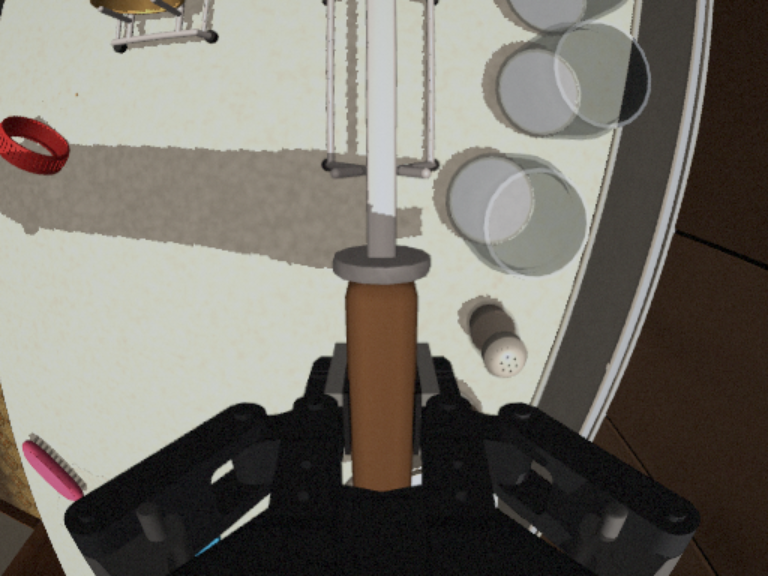

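View pics/s5.png

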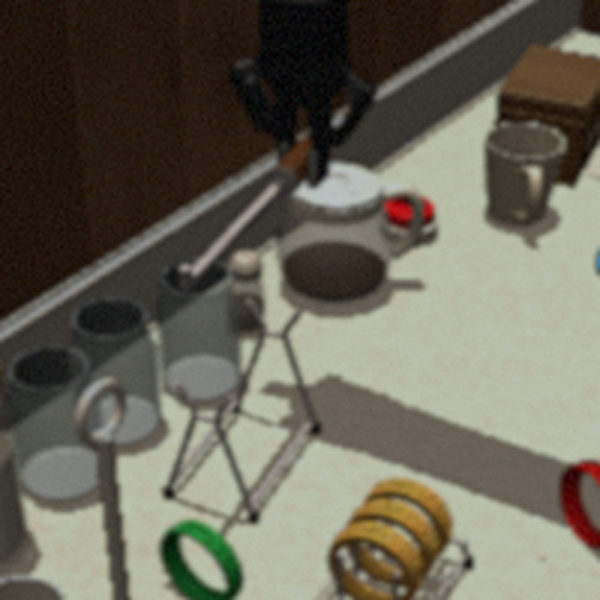

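The rod is held firmly: the collar is still at (381,262). I move to the pre-insertion pose.

Request:
drive_tool:
  commands:
    - {"linear": [-0.007, -0.025, 0], "dr": [0, 0, 0.5], "jaw": 1}
    - {"linear": [-0.007, -0.025, 0], "dr": [0, 0, 0.5], "jaw": 1}
    - {"linear": [-0.007, -0.025, 0], "dr": [0, 0, 0.5], "jaw": 1}
    - {"linear": [-0.008, -0.025, 0], "dr": [0, 0, 0.5], "jaw": 1}
    - {"linear": [-0.008, -0.025, 0], "dr": [0, 0, 0.5], "jaw": 1}
    - {"linear": [-0.008, -0.025, 0], "dr": [0, 0, 0.5], "jaw": 1}
    - {"linear": [-0.008, -0.025, 0], "dr": [0, 0, 0.4], "jaw": 1}
    - {"linear": [-0.008, -0.025, 0], "dr": [0, 0, 0.4], "jaw": 1}

```text
clock: 6.62
tcp_pos: [0.4705, -0.235, 0.2098]
orientation: [-2.052, -2.349, 0.013]
contact_force: [0.6, -1.4, -1.0]
grip_width: 0.0193
```

```bash
python3 - <<'E'
from h import *
o,R=st()
plan([.4829,-.2352,.20],down(7.8),1)
c=viewer.calibration("wrist");f=viewer.grab_frame("wrist");cv2.imwrite("pics/w6.png",cv2.resize(f,None,fx=1.5,fy=1.5)[:,:,::-1])
np.savez("w6.npz",K=c["K"],R=c["R"],t=c["t"])
o,R=st()
f=viewer.grab_frame("side");cv2.imwrite("pics/s6.png",cv2.resize(f[70:270,190:440],None,fx=3,fy=3,interpolation=2)[:,:,::-1])
f=viewer.grab_frame("top");cv2.imwrite("pics/t6.png",cv2.resize(f[100:270,200:400],None,fx=3.5,fy=3.5,interpolation=2)[:,:,::-1])
tip=o["tcp_pos"]+R@[.229,0,-.0208-.012]
print("pred tip",tip,proj("side",tip),proj("top",tip))
E
```

```text
6.625 tcp [ 0.4705 -0.235   0.2098] q [ 0.7363  0.3075 -0.4708  1.8903  0.1607  1.0061  0.3296] F [ 0.6347 -1.4122 -1.0442] w 0.019291907075036425
[[-0.1343  0.9907 -0.0228]
 [ 0.9909  0.1346  0.0089]
 [ 0.0119 -0.0214 -0.9997]]
total shift [ 0.0124 -0.0002 -0.0098] turn tool deg [-1.2283 -0.6799 -0.0721]
[-0.002, 0.0125, 0.0095] [-1.23, -0.68, -0.07]
6.675 tcp [ 0.4667 -0.2372  0.2092] q [ 0.7391  0.3054 -0.4675  1.894   0.1611  1.0072  0.3313] F [-5.1581 -1.8643 -1.7836] w 0.018858023973851418
[[-0.1308  0.9911 -0.0267]
 [ 0.9914  0.131   0.0079]
 [ 0.0113 -0.0254 -0.9996]]
pred tip [ 0.4377 -0.0104  0.2446] [303.6329 120.9822] [293.8997 221.7036]
```

View pics/w6.png

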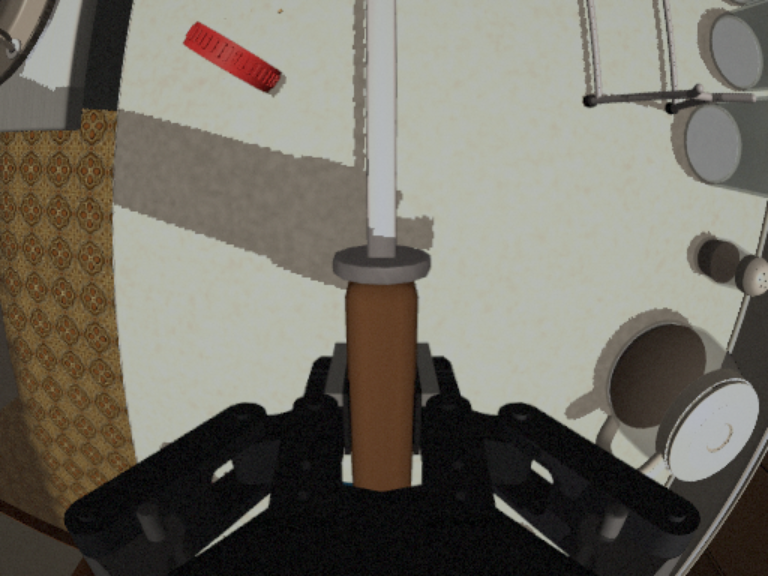

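View pics/s6.png

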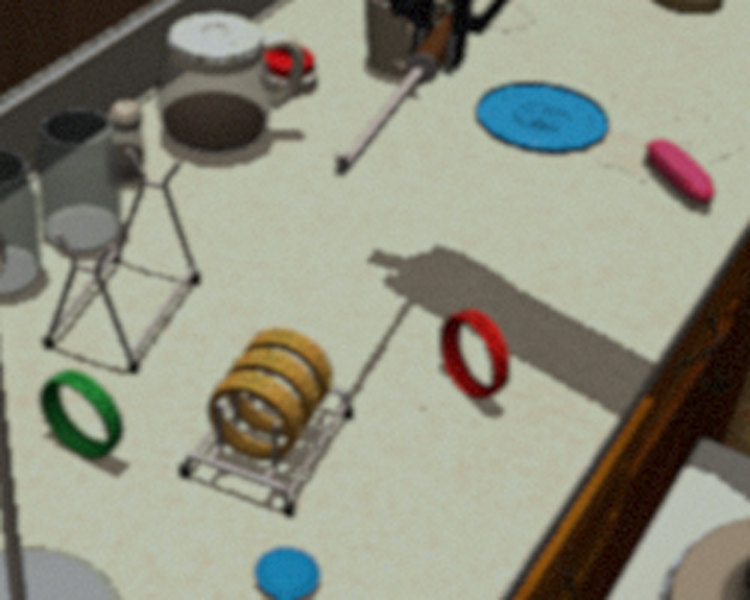

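View pics/t6.png

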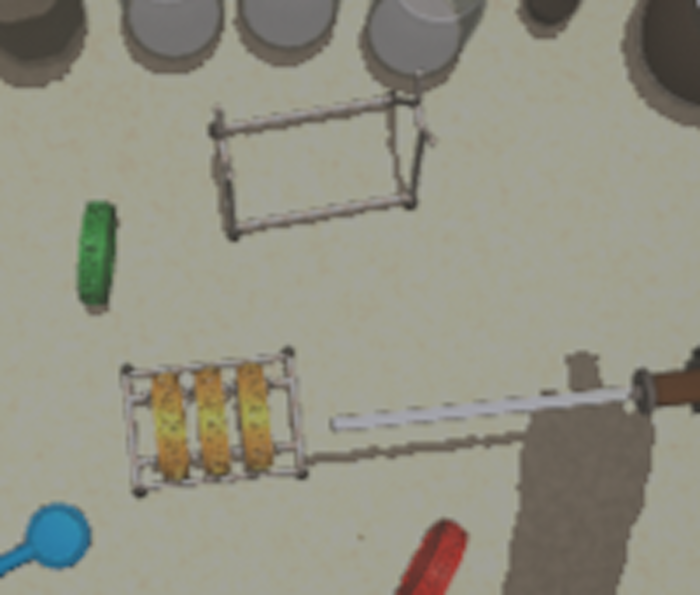

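Request:
drive_tool:
  commands:
    - {"linear": [-0.001, 0.008, 0.03], "dr": [-1.2, -0.6, 0], "jaw": 1}
    - {"linear": [0, 0.006, 0.03], "dr": [-0.3, 0, 0], "jaw": 1}
    - {"linear": [0, 0, 0], "dr": [0, 0, 0], "jaw": 1}
    - {"linear": [0, 0, 0], "dr": [0, 0, 0], "jaw": 1}

```text
clock: 7.28
tcp_pos: [0.4864, -0.2321, 0.148]
orientation: [2.064, 2.366, 0.01]
contact_force: [0.3, -0.4, -1.5]
grip_width: 0.0186
```

```bash
python3 - <<'E'
from h import *
o,R=st()
plan([.4829,-.2352,.10],down(7.8),1)
E
```

```text
7.275 tcp [ 0.4864 -0.2321  0.148 ] q [ 0.7027  0.3901 -0.456   1.9392  0.2173  0.8557  0.2699] F [ 0.2571 -0.435  -1.455 ] w 0.018637911974043388
[[-0.1357  0.9907  0.0059]
 [ 0.9908  0.1357  0.0033]
 [ 0.0025  0.0063 -1.    ]]
total shift [-0.0035 -0.0031 -0.048 ] turn tool deg [ 0.361  -0.1415 -0.0027]
[-0.0027, -0.0042, 0.048] [0.36, -0.14, -0.0]
```

Request:
drive_tool:
  commands:
    - {"linear": [-0.003, -0.004, 0.03], "dr": [0.3, 0, 0], "jaw": 1}
    - {"linear": [0, 0, 0.03], "dr": [0, 0, 0], "jaw": 1}
    - {"linear": [0, 0, 0.03], "dr": [0, 0, 0], "jaw": 1}
    - {"linear": [0, 0, 0.018], "dr": [0, 0, 0], "jaw": 1}
    - {"linear": [0, 0, 0], "dr": [0, 0, 0], "jaw": 1}
    - {"linear": [0, 0, 0], "dr": [0, 0, 0], "jaw": 1}

```text
clock: 8.02
tcp_pos: [0.4897, -0.2373, 0.0444]
orientation: [2.058, 2.359, 0.009]
contact_force: [0.3, -0.6, -0.4]
grip_width: 0.0192
```

```bash
python3 - <<'E'
from h import *
o,R=st()
plan([.4829,-.2352,.036],down(7.8),1)
c=viewer.calibration("wrist");f=viewer.grab_frame("wrist");cv2.imwrite("pics/w7.png",cv2.resize(f,None,fx=1.5,fy=1.5)[:,:,::-1])
np.savez("w7.npz",K=c["K"],R=c["R"],t=c["t"])
f=viewer.grab_frame("side");cv2.imwrite("pics/s7.png",cv2.resize(f[120:270,220:420],None,fx=3.9,fy=3.9,interpolation=2)[:,:,::-1])
f=viewer.grab_frame("top");cv2.imwrite("pics/t7.png",cv2.resize(f[150:270,220:380],None,fx=4.5,fy=4.5,interpolation=2)[:,:,::-1])
o,R=st()
tip=o["tcp_pos"]+R@[.226,0,-.0208-.012]
print("pred tip",tip,proj("side",tip),proj("top",tip))
E
```

```text
8.025 tcp [ 0.4897 -0.2373  0.0444] q [ 0.6459  0.5439 -0.3896  1.9969  0.3296  0.6486  0.1805] F [ 0.3298 -0.561  -0.423 ] w 0.01916485436105178
[[-0.1357  0.9907  0.0119]
 [ 0.9907  0.1358 -0.0027]
 [-0.0043  0.0115 -0.9999]]
total shift [-0.0068  0.0021 -0.0084] turn tool deg [0.6567 0.2441 0.0013]
[0.0031, -0.0066, 0.0083] [0.66, 0.24, 0.0]
8.175 tcp [ 0.4895 -0.2374  0.0444] q [ 0.6461  0.5437 -0.3896  1.9974  0.3298  0.6482  0.1803] F [ 0.4321  1.0101 -0.7983] w 0.01899653580170391
[[-0.1356  0.9907  0.012 ]
 [ 0.9907  0.1357 -0.0028]
 [-0.0044  0.0115 -0.9999]]
pred tip [ 0.4585 -0.0134  0.0762] [291.7359 175.486 ] [289.6975 214.411 ]
```

View pics/w7.png

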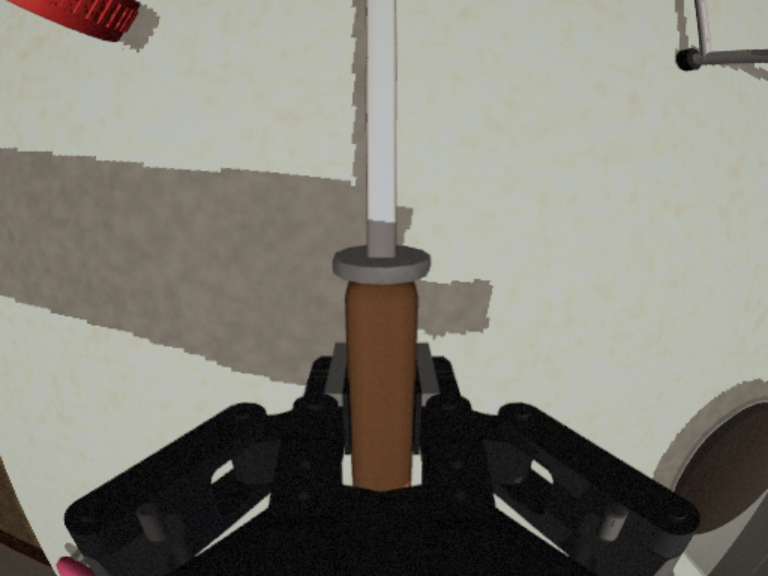

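View pics/s7.png

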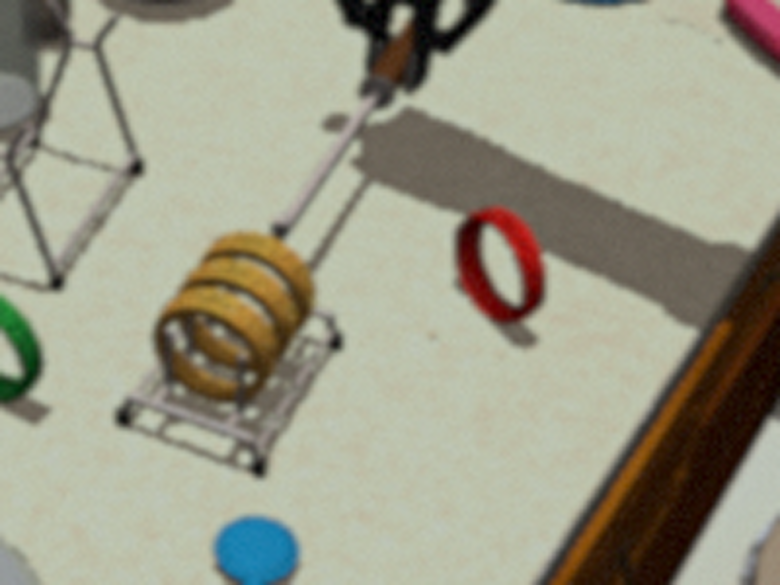

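View pics/t7.png

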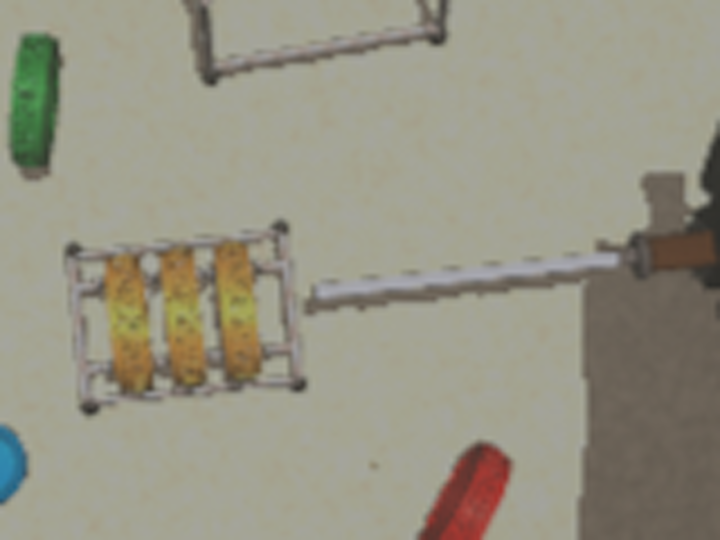

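Request:
drive_tool:
  commands:
    - {"linear": [0.003, -0.007, 0.008], "dr": [0.7, 0.3, 0], "jaw": 1}
    - {"linear": [0, -0.003, 0.003], "dr": [0.2, 0.1, 0], "jaw": 1}
    - {"linear": [0, 0, 0], "dr": [0, 0, 0], "jaw": 1}

```text
clock: 8.55
tcp_pos: [0.4787, -0.236, 0.0333]
orientation: [-2.063, -2.363, 0.003]
contact_force: [-0.3, -0.8, -1.3]
grip_width: 0.0191
```

```bash
python3 - <<'E'
from h import *
o,R=st()
b2=bp("top",(260.9,220.2),.098);print(b2)
a=np.radians(7.5);d=np.array([-np.sin(a),np.cos(a)])
C=np.array([.4425,.0595])
p=o["tcp_pos"]
for s in(.298,.26,.2,.133): print(s,C-s*d)
print("along",(p[:2]-C)@d,"lateral",(p[:2]-C)@[d[1],-d[0]])
E
```

```text
8.55 tcp [ 0.4787 -0.236   0.0333] q [ 0.6445  0.5559 -0.3825  2.0126  0.3367  0.6386  0.1761] F [-0.2563 -0.8082 -1.3478] w 0.01909778297611832
[[-0.1353  0.9908 -0.0048]
 [ 0.9908  0.1353  0.0016]
 [ 0.0023 -0.0045 -1.    ]]
[0.4418 0.0575 0.098 ]
0.298 [ 0.4814 -0.236 ]
0.26 [ 0.4764 -0.1983]
0.2 [ 0.4686 -0.1388]
0.133 [ 0.4599 -0.0724]
along -0.2976833942248568 lateral -0.0026495439313860606
```

Request:
drive_tool:
  commands:
    - {"linear": [0.015, 0.002, 0], "dr": [-0.2, 0, 0.1], "jaw": 1}
    - {"linear": [0.02, 0.001, 0], "dr": [0, 0, 0.1], "jaw": 1}
    - {"linear": [0.02, 0, 0], "dr": [0, 0, 0], "jaw": 1}
    - {"linear": [0.015, 0, 0], "dr": [0, 0, 0], "jaw": 1}
    - {"linear": [0, 0, 0], "dr": [0, 0, 0], "jaw": 1}

```text
clock: 9.18
tcp_pos: [0.4726, -0.1602, 0.0338]
orientation: [-2.067, -2.363, -0.004]
contact_force: [0.1, -0.1, -1.1]
grip_width: 0.0188
```

```bash
python3 - <<'E'
from h import *
o,R=st()
a=np.radians(7.5);d=np.array([-np.sin(a),np.cos(a)])
C=np.array([.4425,.0595])
p=o["tcp_pos"]
print("along",(p[:2]-C)@d,"lateral",(p[:2]-C)@[d[1],-d[0]])
f=viewer.grab_frame("side");cv2.imwrite("pics/s8.png",cv2.resize(f[120:270,220:420],None,fx=3.9,fy=3.9,interpolation=2)[:,:,::-1])
f=viewer.grab_frame("top");cv2.imwrite("pics/t8.png",cv2.resize(f[150:270,220:380],None,fx=4.5,fy=4.5,interpolation=2)[:,:,::-1])
o,R=st()
tip=o["tcp_pos"]+R@[.226,0,-.0208-.012]
print("pred tip",tip,proj("side",tip),proj("top",tip))
E
```

```text
9.175 tcp [ 0.4726 -0.1602  0.0338] q [ 0.5224  0.5143 -0.3906  2.0953  0.3362  0.5916  0.0296] F [ 0.1445 -0.0721 -1.1491] w 0.01880654203841926
[[-0.1334  0.9911  0.0002]
 [ 0.9911  0.1334  0.0034]
 [ 0.0033  0.0007 -1.    ]]
along -0.2217892720409904 lateral 0.0011480316586633783
9.275 tcp [ 0.4728 -0.162   0.0338] q [ 0.5241  0.5148 -0.3892  2.094   0.3365  0.5918  0.0303] F [-0.9127 -0.3606 -0.2623] w 0.018733016996841927
[[-0.1312  0.9914  0.0005]
 [ 0.9914  0.1312  0.0027]
 [ 0.0026  0.0008 -1.    ]]
pred tip [0.4431 0.0619 0.0672] [280.8082 196.9613] [259.2877 219.8947]
```

View pics/s8.png

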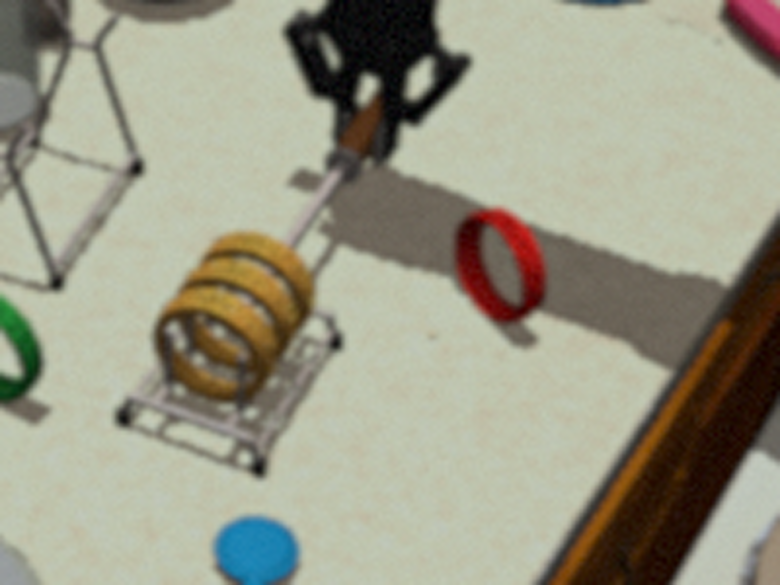

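View pics/t8.png

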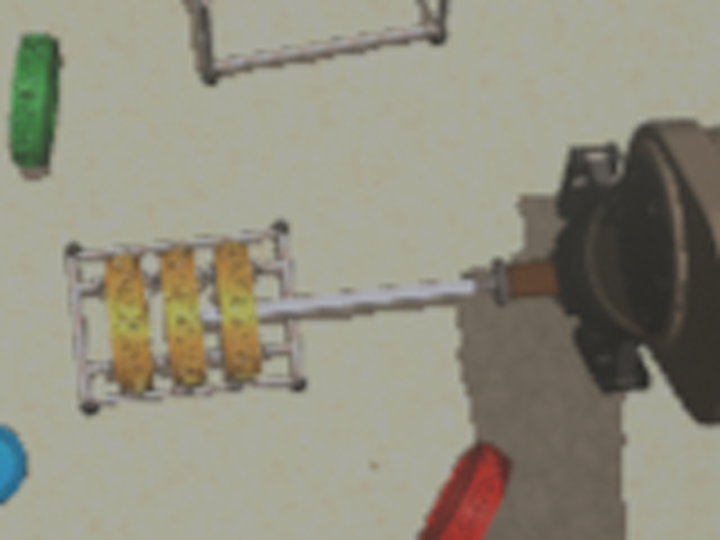

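Request:
drive_tool:
  commands:
    - {"linear": [0.015, 0, 0], "dr": [-0.1, 0, 0], "jaw": 1}
    - {"linear": [0.02, 0, 0], "dr": [0, 0, 0], "jaw": 1}
    - {"linear": [0.02, 0, 0], "dr": [0, 0, 0], "jaw": 1}
    - {"linear": [0.015, 0, 0], "dr": [0, 0, 0], "jaw": 1}
    - {"linear": [0.01, 0, 0], "dr": [0, 0, 0], "jaw": 1}
    - {"linear": [0, 0, 0], "dr": [0, 0, 0], "jaw": 1}

```text
clock: 10.02
tcp_pos: [0.4621, -0.0804, 0.0339]
orientation: [2.076, 2.357, 0.006]
contact_force: [0.2, 0.1, -0.9]
grip_width: 0.0188
```

```bash
python3 - <<'E'
from h import *
o,R=st()
a=np.radians(7.5);d=np.array([-np.sin(a),np.cos(a)])
C=np.array([.4425,.0595])
p=o["tcp_pos"]
print("along",(p[:2]-C)@d,"lateral",(p[:2]-C)@[d[1],-d[0]])
f=viewer.grab_frame("side");cv2.imwrite("pics/s9.png",cv2.resize(f[120:270,220:420],None,fx=3.9,fy=3.9,interpolation=2)[:,:,::-1])
f=viewer.grab_frame("top");cv2.imwrite("pics/t9.png",cv2.resize(f[150:270,220:380],None,fx=4.5,fy=4.5,interpolation=2)[:,:,::-1])
E
```

```text
10.025 tcp [ 0.4621 -0.0804  0.0339] q [ 0.3689  0.4788 -0.3941  2.1655  0.339   0.5518 -0.1491] F [ 0.1883  0.1182 -0.8896] w 0.01882888886002513
[[-0.1264  0.992   0.0032]
 [ 0.992   0.1264  0.0026]
 [ 0.0021  0.0035 -1.    ]]
along -0.14122450866689812 lateral 0.0011894269095734313
```

View pics/s9.png

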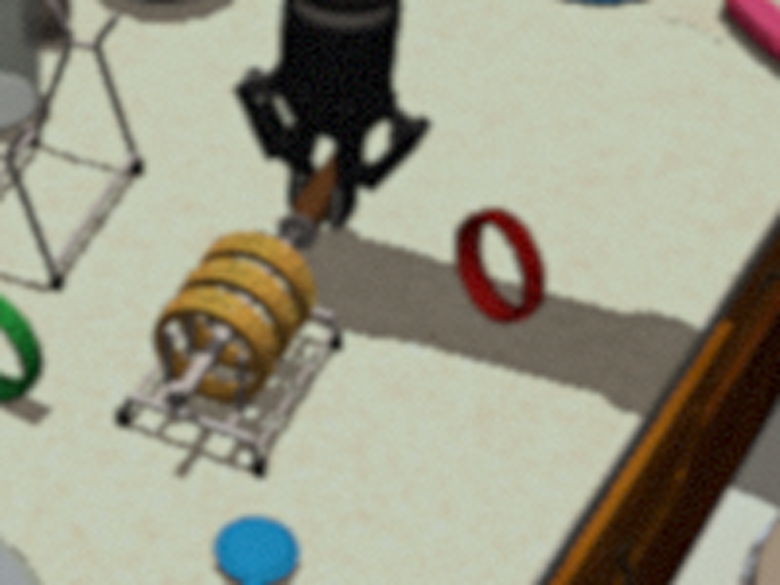

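View pics/t9.png

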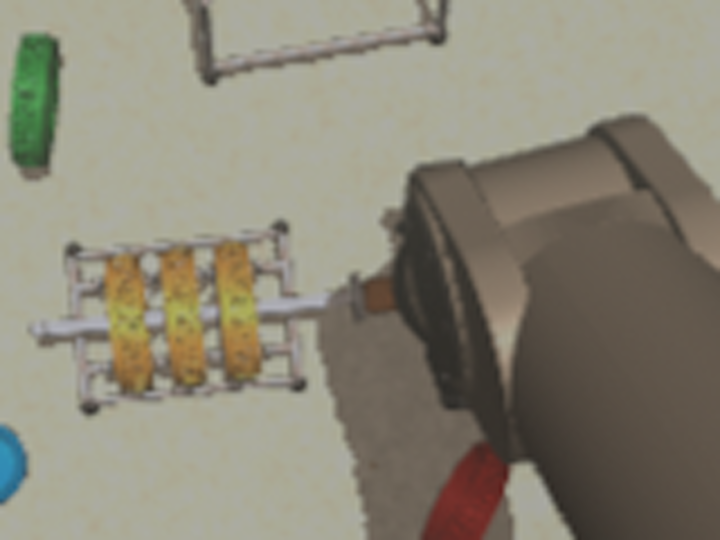

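Request:
drive_tool:
  commands:
    - {"linear": [0.006, -0.001, 0], "dr": [0.1, 0, 0], "jaw": 1}
    - {"linear": [0.004, 0, -0.004], "dr": [0, 0, 0], "jaw": 1}
    - {"linear": [0, 0, -0.008], "dr": [0, 0, 0], "jaw": 1}
    - {"linear": [0, 0, -0.008], "dr": [0, 0, 0], "jaw": 1}
    - {"linear": [0, 0, 0], "dr": [0, 0, 0], "jaw": 1}

```text
clock: 10.75
tcp_pos: [0.4602, -0.0726, 0.0557]
orientation: [2.081, 2.353, 0.004]
contact_force: [0.4, -0.2, -1.6]
grip_width: 0.019
```

```bash
python3 - <<'E'
from h import *
o,R=st()
a=np.radians(7.5);d=np.array([-np.sin(a),np.cos(a)])
C=np.array([.4425,.0595])
p=o["tcp_pos"]
print("along",(p[:2]-C)@d,"lateral",(p[:2]-C)@[d[1],-d[0]])
f=viewer.grab_frame("top");cv2.imwrite("pics/t10.png",cv2.resize(f[150:270,220:380],None,fx=4.5,fy=4.5,interpolation=2)[:,:,::-1])
E
```

```text
10.75 tcp [ 0.4602 -0.0726  0.0557] q [ 0.3736  0.436  -0.4179  2.1618  0.3074  0.597  -0.1429] F [ 0.3548 -0.1708 -1.6307] w 0.018978526886268613
[[-0.1222  0.9925  0.0022]
 [ 0.9925  0.1222  0.0013]
 [ 0.001   0.0024 -1.    ]]
along -0.13323620571910694 lateral 0.0003408551059336345
```

View pics/t10.png

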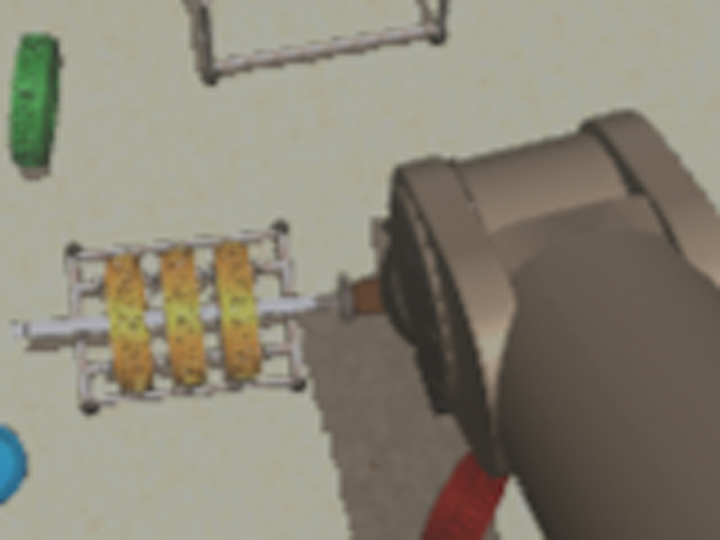

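The rod is centred in the three bands at (128,320), (184,316) and (239,310). I lift slowly.

Request:
drive_tool:
  commands:
    - {"linear": [0, 0, -0.006], "dr": [0, 0, 0], "jaw": 1}
    - {"linear": [0, 0, -0.006], "dr": [0, 0, 0], "jaw": 1}
    - {"linear": [0, 0, -0.008], "dr": [0, 0, 0], "jaw": 1}
    - {"linear": [0, 0, -0.01], "dr": [0, 0, 0], "jaw": 1}
    - {"linear": [0, 0, -0.01], "dr": [0, 0, 0], "jaw": 1}
    - {"linear": [0, 0, -0.01], "dr": [0, 0, 0], "jaw": 1}
    - {"linear": [0, 0, -0.01], "dr": [0, 0, 0], "jaw": 1}
    - {"linear": [0, 0, -0.005], "dr": [0, 0, 0], "jaw": 1}

```text
clock: 11.8
tcp_pos: [0.4594, -0.0729, 0.1248]
orientation: [2.081, 2.353, 0.002]
contact_force: [0.5, -0.4, -1.4]
grip_width: 0.0185
```

```bash
python3 - <<'E'
from h import *
o,R=st()
f=viewer.grab_frame("side");cv2.imwrite("pics/s11.png",cv2.resize(f[100:250,220:420],None,fx=3.9,fy=3.9,interpolation=2)[:,:,::-1])
E
```

```text
11.8 tcp [ 0.4594 -0.0729  0.1248] q [ 0.432   0.3178 -0.4744  2.1172  0.2095  0.7496 -0.0535] F [ 0.4558 -0.442  -1.4274] w 0.018531204773583554
[[-0.1223  0.9925  0.0011]
 [ 0.9925  0.1223  0.0011]
 [ 0.0009  0.0012 -1.    ]]
```

View pics/s11.png

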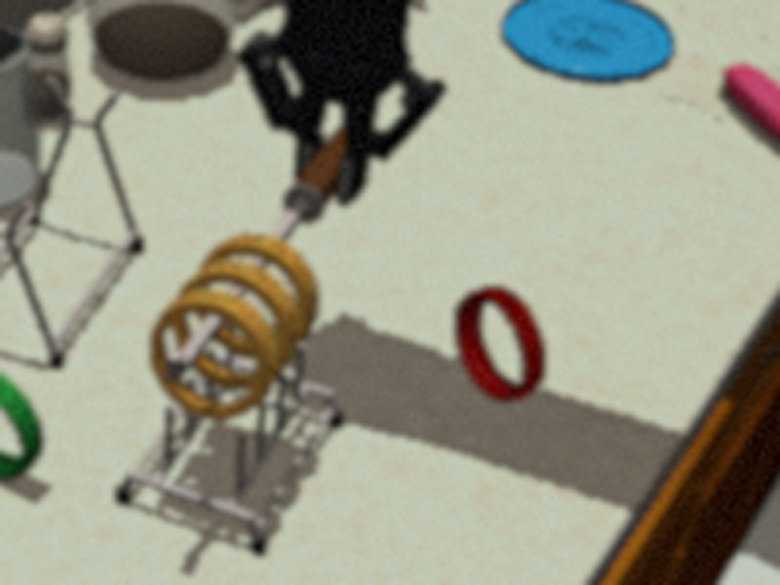

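All three bands hang on the rod, clear of the rack. I lift further.

Request:
drive_tool:
  commands:
    - {"linear": [0, 0, -0.008], "dr": [0, 0, 0], "jaw": 1}
    - {"linear": [0, 0, -0.012], "dr": [0, 0, 0], "jaw": 1}
    - {"linear": [0, 0, -0.015], "dr": [0, 0, 0], "jaw": 1}
    - {"linear": [0, 0, -0.015], "dr": [0, 0, 0], "jaw": 1}
    - {"linear": [0, 0, -0.015], "dr": [0, 0, 0], "jaw": 1}
    - {"linear": [0, 0, -0.012], "dr": [0, 0, 0], "jaw": 1}
    - {"linear": [0, 0, -0.006], "dr": [0, 0, 0], "jaw": 1}
    - {"linear": [0, 0, 0], "dr": [0, 0, 0], "jaw": 1}

```text
clock: 12.85
tcp_pos: [0.4596, -0.0729, 0.2146]
orientation: [2.08, 2.352, 0.003]
contact_force: [0.4, 0.1, -1.5]
grip_width: 0.0188
```

```bash
python3 - <<'E'
from h import *
o,R=st()
plan([.6716,-.1413,.215],down(11.4),20)
E
```

```text
12.85 tcp [ 0.4596 -0.0729  0.2146] q [ 0.4787  0.1868 -0.5047  2.031   0.1101  0.9469  0.04  ] F [ 0.3749  0.1227 -1.5028] w 0.018804731458082646
[[-0.1225  0.9925  0.0025]
 [ 0.9925  0.1225  0.0006]
 [ 0.0003  0.0026 -1.    ]]
total shift [ 0.212  -0.0684  0.0004] turn tool deg [ 0.1492 -0.0129 -4.3644]
[-0.0047, 0.0101, 0.0] [0.01, -0.0, -0.22]
[-0.0047, 0.0101, 0.0] [0.01, -0.0, -0.22]
[-0.0048, 0.0101, 0.0] [0.01, -0.0, -0.22]
[-0.0048, 0.01, -0.0] [0.01, -0.0, -0.22]
[-0.0048, 0.01, -0.0] [0.01, -0.0, -0.22]
[-0.0049, 0.01, -0.0] [0.01, -0.0, -0.22]
[-0.0049, 0.01, -0.0] [0.01, -0.0, -0.22]
[-0.005, 0.01, -0.0] [0.01, -0.0, -0.22]
[-0.005, 0.01, -0.0] [0.01, -0.0, -0.22]
[-0.005, 0.0099, -0.0] [0.01, -0.0, -0.22]
[-0.0051, 0.0099, -0.0] [0.01, -0.0, -0.22]
[-0.0051, 0.0099, -0.0] [0.01, -0.0, -0.22]
[-0.0051, 0.0099, -0.0] [0.01, -0.0, -0.22]
[-0.0052, 0.0099, -0.0] [0.01, -0.0, -0.22]
[-0.0052, 0.0098, -0.0] [0.01, -0.0, -0.22]
[-0.0053, 0.0098, -0.0] [0.01, -0.0, -0.22]
[-0.0053, 0.0098, -0.0] [0.01, -0.0, -0.22]
[-0.0053, 0.0098, -0.0] [0.01, -0.0, -0.22]
[-0.0054, 0.0098, -0.0] [0.01, -0.0, -0.22]
[-0.0054, 0.0097, -0.0] [0.01, -0.0, -0.22]
```

Request:
drive_tool:
  commands:
    - {"linear": [-0.002, 0.005, 0], "dr": [0, 0, -0.2], "jaw": 1}
    - {"linear": [-0.004, 0.008, 0], "dr": [0, 0, -0.2], "jaw": 1}
    - {"linear": [-0.005, 0.01, 0], "dr": [0, 0, -0.2], "jaw": 1}
    - {"linear": [-0.005, 0.01, 0], "dr": [0, 0, -0.2], "jaw": 1}
    - {"linear": [-0.005, 0.01, 0], "dr": [0, 0, -0.2], "jaw": 1}
    - {"linear": [-0.005, 0.01, 0], "dr": [0, 0, -0.2], "jaw": 1}
    - {"linear": [-0.005, 0.01, 0], "dr": [0, 0, -0.2], "jaw": 1}
    - {"linear": [-0.005, 0.01, 0], "dr": [0, 0, -0.2], "jaw": 1}

```text
clock: 13.85
tcp_pos: [0.5416, -0.1006, 0.2127]
orientation: [-2.045, -2.383, -0.001]
contact_force: [0.2, -0.2, -1.9]
grip_width: 0.0191
```

Request:
drive_tool:
  commands:
    - {"linear": [-0.005, 0.01, 0], "dr": [0, 0, -0.2], "jaw": 1}
    - {"linear": [-0.005, 0.01, 0], "dr": [0, 0, -0.2], "jaw": 1}
    - {"linear": [-0.005, 0.01, 0], "dr": [0, 0, -0.2], "jaw": 1}
    - {"linear": [-0.005, 0.01, 0], "dr": [0, 0, -0.2], "jaw": 1}
    - {"linear": [-0.005, 0.01, 0], "dr": [0, 0, -0.2], "jaw": 1}
    - {"linear": [-0.005, 0.01, 0], "dr": [0, 0, -0.2], "jaw": 1}
    - {"linear": [-0.005, 0.01, 0], "dr": [0, 0, -0.2], "jaw": 1}
    - {"linear": [-0.005, 0.01, 0], "dr": [0, 0, -0.2], "jaw": 1}

```text
clock: 14.85
tcp_pos: [0.6331, -0.1289, 0.2123]
orientation: [-2.009, -2.413, -0.001]
contact_force: [0.0, -0.1, -1.4]
grip_width: 0.0188
```

```bash
python3 - <<'E'
from h import *
o,R=st()
plan([.6716,-.1413,.215],down(11.4),4)
E
```

```text
14.85 tcp [ 0.6331 -0.1289  0.2123] q [ 0.4259  0.4856 -0.4448  1.623   0.2274  1.0856  0.1015] F [ 0.0199 -0.0681 -1.405 ] w 0.01883964023071198
[[-0.1811  0.9835 -0.0007]
 [ 0.9835  0.1811  0.0014]
 [ 0.0015 -0.0004 -1.    ]]
total shift [ 0.0385 -0.0124  0.0027] turn tool deg [-0.0222 -0.0872 -0.9634]
[-0.0048, 0.0089, -0.0007] [-0.01, -0.02, -0.24]
[-0.0048, 0.0089, -0.0007] [-0.01, -0.02, -0.24]
[-0.0049, 0.0089, -0.0007] [-0.01, -0.02, -0.24]
[-0.0049, 0.0088, -0.0007] [-0.01, -0.02, -0.24]
```

Request:
drive_tool:
  commands:
    - {"linear": [-0.005, 0.009, 0], "dr": [0, 0, -0.2], "jaw": 1}
    - {"linear": [-0.004, 0.007, 0], "dr": [0, 0, -0.2], "jaw": 1}
    - {"linear": [-0.003, 0.005, 0], "dr": [0, 0, -0.2], "jaw": 1}
    - {"linear": [-0.002, 0.003, 0], "dr": [0, 0, -0.2], "jaw": 1}
    - {"linear": [0, 0, 0], "dr": [0, 0, 0], "jaw": 1}
    - {"linear": [0, 0, 0], "dr": [0, 0, 0], "jaw": 1}

```text
clock: 15.6
tcp_pos: [0.6613, -0.1389, 0.2119]
orientation: [-1.991, -2.428, -0.001]
contact_force: [0.4, 0.4, -1.6]
grip_width: 0.019
```

```bash
python3 - <<'E'
from h import *
o,R=st()
plan([.6716,-.1413,.215],down(11.4),1)
c=viewer.calibration("wrist");f=viewer.grab_frame("wrist");cv2.imwrite("pics/w12.png",cv2.resize(f,None,fx=1.5,fy=1.5)[:,:,::-1])
f=viewer.grab_frame("side");cv2.imwrite("pics/s12.png",cv2.resize(f[20:220,150:350],None,fx=3,fy=3,interpolation=2)[:,:,::-1])
f=viewer.grab_frame("top");cv2.imwrite("pics/t12.png",cv2.resize(f[70:220,200:400],None,fx=3.8,fy=3.8,interpolation=2)[:,:,::-1])
E
```

```text
15.6 tcp [ 0.6613 -0.1389  0.2119] q [ 0.4174  0.5337 -0.4373  1.5465  0.2403  1.1166  0.1245] F [ 0.383   0.4178 -1.6073] w 0.018978218944752257
[[-0.1958  0.9806 -0.0013]
 [ 0.9806  0.1958  0.0017]
 [ 0.0019 -0.001  -1.    ]]
total shift [ 0.0103 -0.0024  0.0031] turn tool deg [-0.0554 -0.1094 -0.1085]
[-0.0044, 0.0096, -0.0031] [-0.06, -0.11, -0.11]
```

View pics/s12.png

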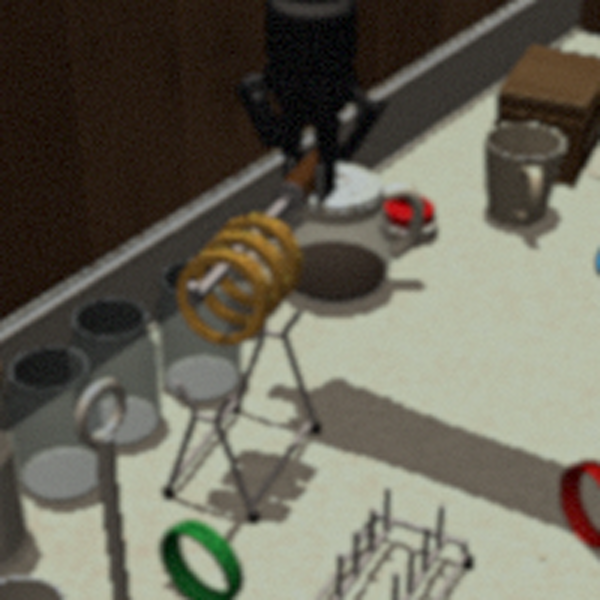

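View pics/t12.png

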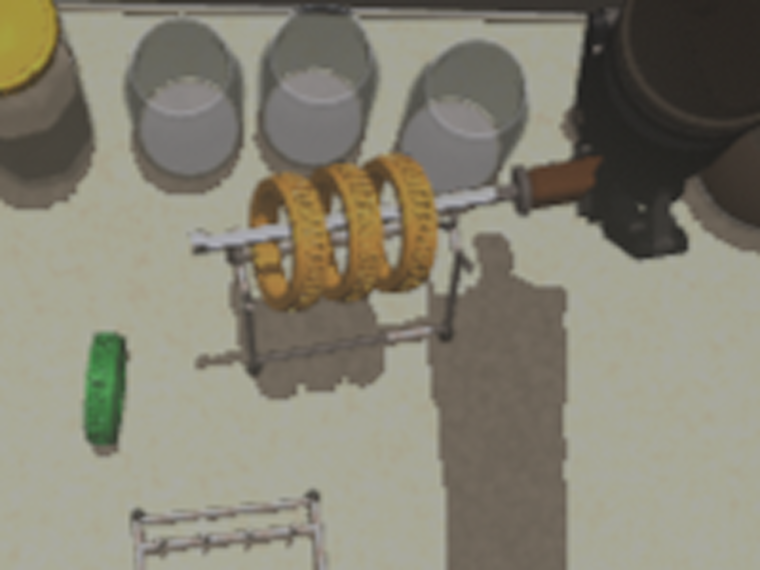

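View pics/w12.png

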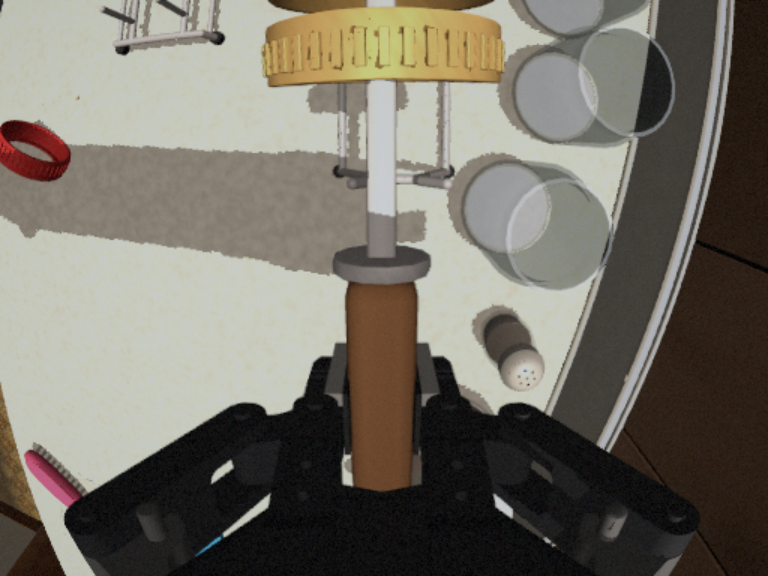

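```bash
python3 - <<'E'
from h import *
o,R=st();p=o["tcp_pos"]
for v,z in((80,.0208+.006),(80,.0208+.01),(258,.0208+.01)):
    X=bp("wrist",(382/1.5,v/1.5),p[2]+z); print((R.T@(X-p))[0]-.133)
E
```

```text
15.75 tcp [ 0.6614 -0.1389  0.212 ] q [ 0.4174  0.5336 -0.4373  1.5465  0.2403  1.1166  0.1244] F [ 0.6338  0.1509 -1.7296] w 0.018443899866964042
[[-0.1957  0.9807 -0.0012]
 [ 0.9807  0.1957  0.0016]
 [ 0.0018 -0.0008 -1.    ]]
-0.03856171193392266
-0.039161058845065475
-0.08481856822916534
```

Request:
drive_tool:
  commands:
    - {"linear": [-0.003, 0.006, 0.005], "dr": [0, 0, -0.1], "jaw": 1}
    - {"linear": [-0.002, 0.004, 0.01], "dr": [0, 0, 0], "jaw": 1}
    - {"linear": [0, 0, 0.015], "dr": [0, 0, 0], "jaw": 1}
    - {"linear": [0, 0, 0.015], "dr": [0, 0, 0], "jaw": 1}
    - {"linear": [0, 0, 0.012], "dr": [0, 0, 0], "jaw": 1}
    - {"linear": [0, 0, 0.008], "dr": [0, 0, 0], "jaw": 1}
    - {"linear": [0, 0, 0], "dr": [0, 0, 0], "jaw": 1}

```text
clock: 16.62
tcp_pos: [0.6715, -0.1418, 0.1405]
orientation: [-1.987, -2.428, 0.002]
contact_force: [-0.1, -0.6, -2.0]
grip_width: 0.0188
```

```bash
python3 - <<'E'
from h import *
o,R=st()
plan([.6716,-.1413,.086],down(11.4),1)
E
```

```text
16.625 tcp [ 0.6715 -0.1418  0.1405] q [ 0.4016  0.6196 -0.4171  1.5771  0.2794  1.0092  0.1018] F [-0.1361 -0.6479 -1.9991] w 0.01884957779551609
[[-0.1977  0.9802 -0.0043]
 [ 0.9802  0.1978  0.0021]
 [ 0.0029 -0.0038 -1.    ]]
total shift [ 0.0001  0.0005 -0.0545] turn tool deg [-0.2197 -0.1678  0.0055]
[0.0003, 0.0004, 0.0545] [-0.22, -0.17, 0.01]
```

Nicely placed over home. I lower to just above the fork bottoms.

Request:
drive_tool:
  commands:
    - {"linear": [0, 0, 0.008], "dr": [-0.2, -0.1, 0], "jaw": 1}
    - {"linear": [0, 0, 0.01], "dr": [0, 0, 0], "jaw": 1}
    - {"linear": [0, 0, 0.01], "dr": [0, 0, 0], "jaw": 1}
    - {"linear": [0, 0, 0.008], "dr": [0, 0, 0], "jaw": 1}
    - {"linear": [0, 0, 0.006], "dr": [0, 0, 0], "jaw": 1}
    - {"linear": [0, 0, 0], "dr": [0, 0, 0], "jaw": 1}

```text
clock: 17.38
tcp_pos: [0.6721, -0.1419, 0.0963]
orientation: [1.99, 2.431, 0.002]
contact_force: [0.1, 0.9, -2.2]
grip_width: 0.0189
```

```bash
python3 - <<'E'
from h import *
o,R=st()
plan([.6716,-.1413,.086],down(11.4),1)
f=viewer.grab_frame("wrist");cv2.imwrite("pics/w13.png",cv2.resize(f,None,fx=1.5,fy=1.5)[:,:,::-1])
f=viewer.grab_frame("side");cv2.imwrite("pics/s13.png",cv2.resize(f[50:220,170:340],None,fx=3.5,fy=3.5,interpolation=2)[:,:,::-1])
E
```

```text
17.375 tcp [ 0.6721 -0.1419  0.0963] q [ 0.392   0.6655 -0.4025  1.6087  0.3056  0.9292  0.0814] F [ 0.121   0.8749 -2.2434] w 0.01892680741344045
[[-0.1976  0.9803  0.0011]
 [ 0.9803  0.1976  0.0008]
 [ 0.0005  0.0012 -1.    ]]
total shift [-0.0005  0.0006 -0.0103] turn tool deg [ 0.0708 -0.0303 -0.0015]
[0.0006, -0.0004, 0.0103] [0.07, -0.03, -0.0]
```

View pics/w13.png

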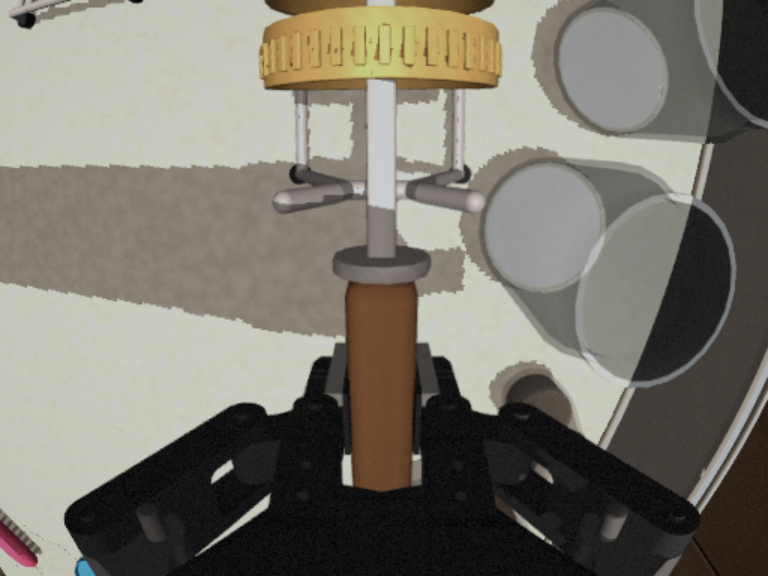

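View pics/s13.png

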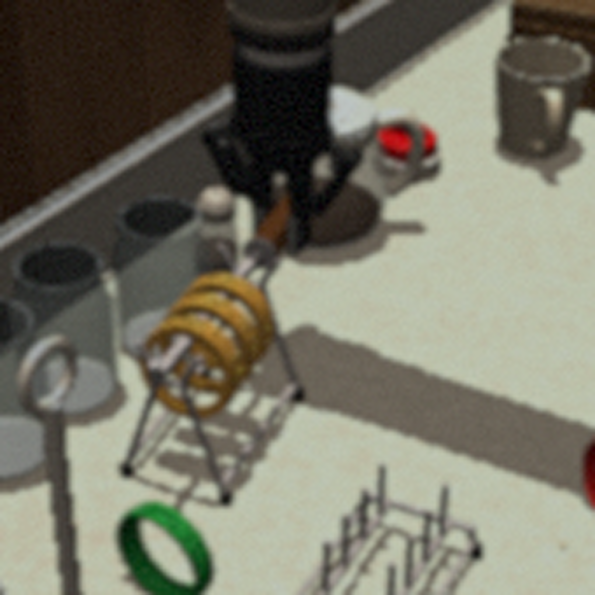

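The rod lies within both fork openings, with prong tips at (283,203) and (473,203) and the bar at 382, and the bands hang between the forks.

Request:
drive_tool:
  commands:
    - {"linear": [0, 0, 0.004], "dr": [0, 0, 0], "jaw": 1}
    - {"linear": [0, 0, 0.004], "dr": [0, 0, 0], "jaw": 1}
    - {"linear": [0, 0, 0.003], "dr": [0, 0, 0], "jaw": 1}
    - {"linear": [0, 0, 0], "dr": [0, 0, 0], "jaw": 1}

```text
clock: 17.98
tcp_pos: [0.6733, -0.1419, 0.0864]
orientation: [1.988, 2.429, 0.005]
contact_force: [-0.1, -0.6, -1.3]
grip_width: 0.0191
```

```bash
python3 - <<'E'
from h import *
o,R=st()
plan([.6716,-.1413,.086],down(11.4),1)
E
```

```text
17.975 tcp [ 0.6733 -0.1419  0.0864] q [ 0.3892  0.6772 -0.3986  1.6133  0.3121  0.9105  0.0764] F [-0.1354 -0.5871 -1.3343] w 0.019149032135841508
[[-0.1974  0.9803  0.0041]
 [ 0.9803  0.1974  0.0005]
 [-0.0003  0.0042 -1.    ]]
total shift [-0.0017  0.0006 -0.0004] turn tool deg [ 0.2379  0.0198 -0.017 ]
[0.0009, -0.0016, 0.0004] [0.24, 0.02, -0.02]
```

Request:
drive_tool:
  commands:
    - {"linear": [0.001, -0.002, 0.001], "dr": [0.2, 0, 0], "jaw": 1}
    - {"linear": [0, 0, 0.001], "dr": [0, 0, 0], "jaw": 1}
    - {"linear": [0, 0, 0], "dr": [0, 0, 0], "jaw": 1}

```text
clock: 18.35
tcp_pos: [0.6722, -0.1414, 0.0862]
orientation: [1.989, 2.428, 0.002]
contact_force: [-1.0, -0.8, 1.0]
grip_width: 0.019
```

```bash
python3 - <<'E'
from h import *
o,R=st()
f=viewer.grab_frame("wrist");cv2.imwrite("pics/w14.png",cv2.resize(f,None,fx=1.5,fy=1.5)[:,:,::-1])
E
```

```text
18.35 tcp [ 0.6722 -0.1414  0.0862] q [ 0.388   0.676  -0.3981  1.616   0.3128  0.9101  0.0743] F [-0.9769 -0.7982  0.9822] w 0.01895999374497814
[[-0.1971  0.9804  0.003 ]
 [ 0.9804  0.1971 -0.0007]
 [-0.0013  0.0028 -1.    ]]
```

View pics/w14.png

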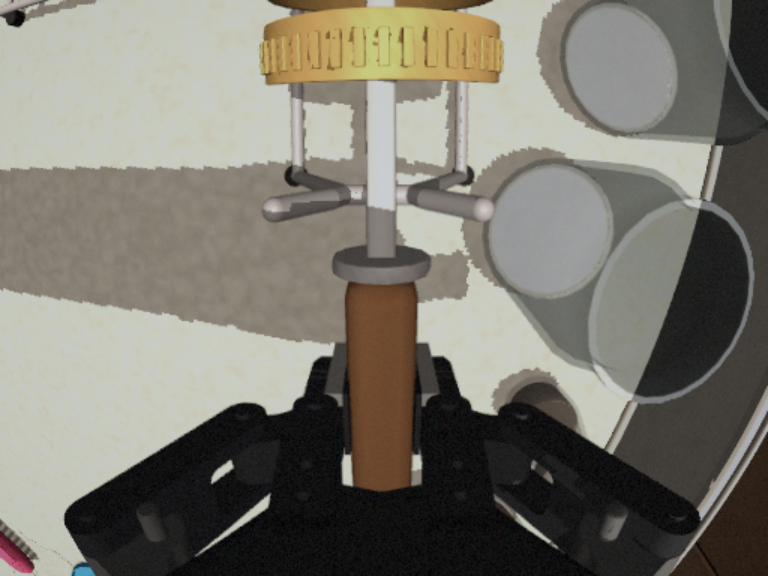

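The rod is seated: the force has reversed, and the picture matches the one taken at home. I open gradually.

Request:
drive_tool:
  commands:
    - {"linear": [0, 0, 0], "dr": [0, 0, 0], "jaw": 0.7}
    - {"linear": [0, 0, 0], "dr": [0, 0, 0], "jaw": 0.6}
    - {"linear": [0, 0, 0], "dr": [0, 0, 0], "jaw": 0.5}
    - {"linear": [0, 0, 0], "dr": [0, 0, 0], "jaw": 0.4}
    - {"linear": [0, 0, 0], "dr": [0, 0, 0], "jaw": 0.4}
    - {"linear": [0, 0, 0], "dr": [0, 0, 0], "jaw": 0.4}

```text
clock: 19.15
tcp_pos: [0.6718, -0.1411, 0.0852]
orientation: [1.989, 2.429, 0.002]
contact_force: [0.3, 0.3, -0.4]
grip_width: 0.0513
```

```bash
python3 - <<'E'
from h import *
o,R=st()
f=viewer.grab_frame("wrist");cv2.imwrite("pics/w15.png",cv2.resize(f,None,fx=1.5,fy=1.5)[:,:,::-1])
E
```

```text
19.15 tcp [ 0.6718 -0.1411  0.0852] q [ 0.3879  0.677  -0.3981  1.6169  0.3129  0.9092  0.0741] F [ 0.2693  0.2517 -0.4085] w 0.051319392876946104
[[-0.1973  0.9803  0.0021]
 [ 0.9803  0.1973 -0.0002]
 [-0.0006  0.002  -1.    ]]
```

View pics/w15.png

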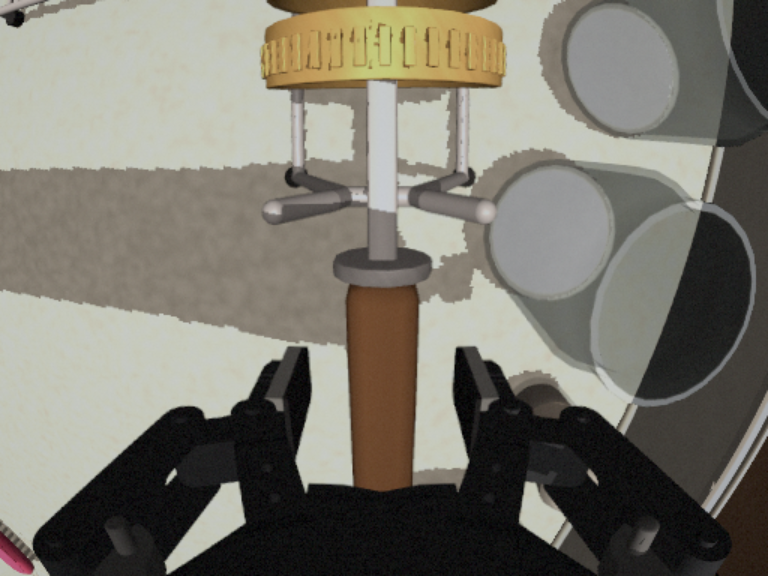

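The rod is free and rests stably. I retreat straight up.

Request:
drive_tool:
  commands:
    - {"linear": [0, 0, -0.015], "dr": [0, 0, 0], "jaw": 0.4}
    - {"linear": [0, 0, -0.02], "dr": [0, 0, 0], "jaw": 0.4}
    - {"linear": [0, 0, -0.03], "dr": [0, 0, 0], "jaw": 0.4}
    - {"linear": [0, 0, -0.03], "dr": [0, 0, 0], "jaw": 0.4}
    - {"linear": [0, 0, -0.03], "dr": [0, 0, 0], "jaw": 0.4}
    - {"linear": [0, 0, 0], "dr": [0, 0, 0], "jaw": 0.4}
    - {"linear": [0, 0, 0], "dr": [0, 0, 0], "jaw": 0.4}

```text
clock: 20.08
tcp_pos: [0.6729, -0.1408, 0.2231]
orientation: [1.985, 2.425, 0.008]
contact_force: [0.9, 0.8, -0.9]
grip_width: 0.0509
```

```bash
python3 - <<'E'
from h import *
o,R=st()
f=viewer.grab_frame("side");cv2.imwrite("pics/s16.png",cv2.resize(f[50:220,170:340],None,fx=3.5,fy=3.5,interpolation=2)[:,:,::-1])
f=viewer.grab_frame("top");cv2.imwrite("pics/t16.png",cv2.resize(f[70:220,140:390],None,fx=3.1,fy=3.1,interpolation=2)[:,:,::-1])
f=viewer.grab_frame("wrist");cv2.imwrite("pics/w16.png",cv2.resize(f,None,fx=1.5,fy=1.5)[:,:,::-1])
E
```

```text
20.075 tcp [ 0.6729 -0.1408  0.2231] q [ 0.4131  0.5373 -0.4368  1.5138  0.2422  1.1347  0.1288] F [ 0.922   0.8106 -0.9327] w 0.050891193545635045
[[-0.1977  0.9802  0.0093]
 [ 0.9803  0.1977 -0.0012]
 [-0.003   0.0088 -1.    ]]
```

View pics/s16.png

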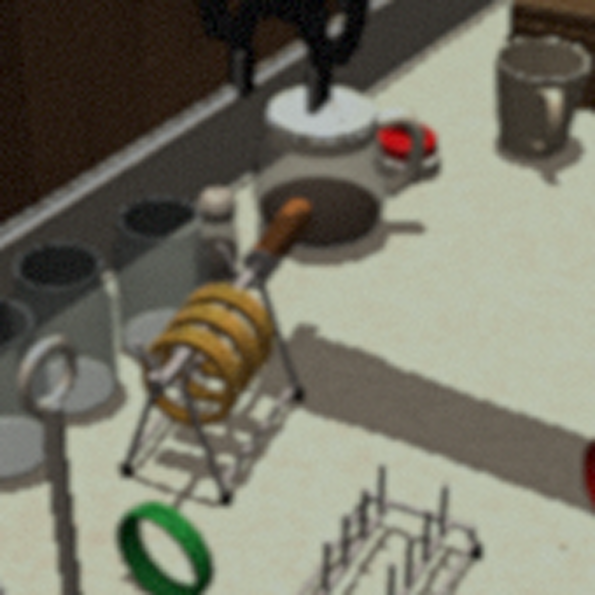

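View pics/t16.png

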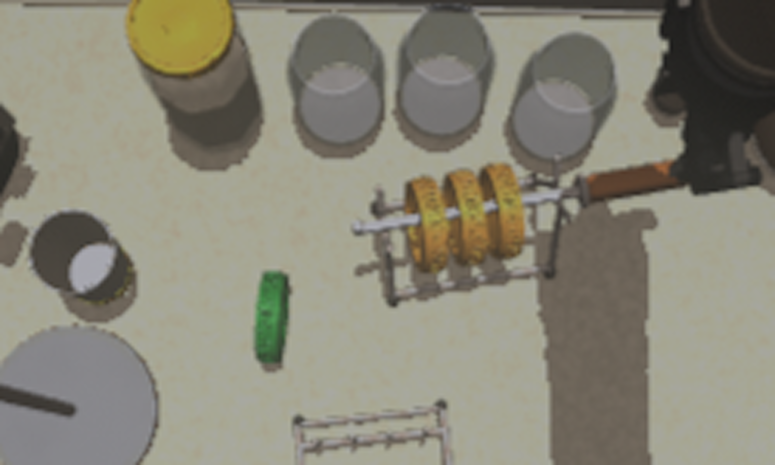

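View pics/w16.png

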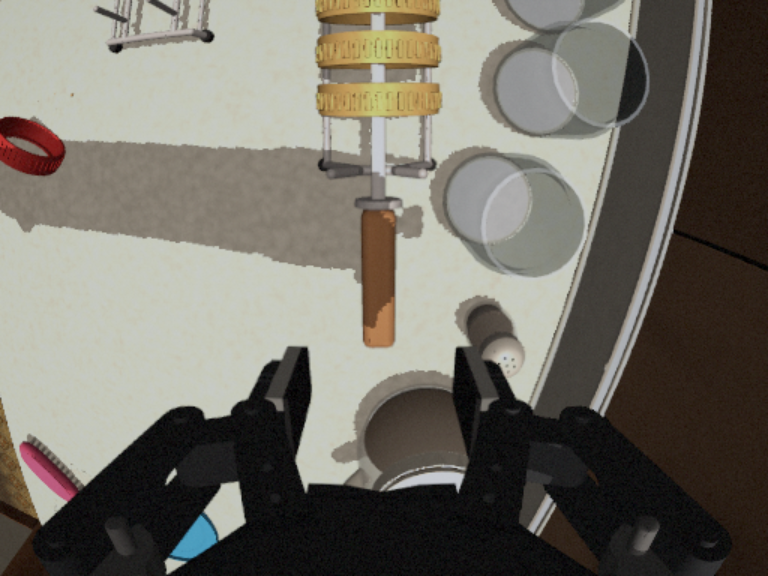

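The rod lies in both forks and the three bands hang between them. The gripper is clear of the jug and everything else, and the cup is untouched. I let things settle, then hand in.

Request:
drive_tool:
  commands:
    - {"linear": [0, 0, 0], "dr": [0, 0, 0], "jaw": 0.4}
    - {"linear": [0, 0, 0], "dr": [0, 0, 0], "jaw": 0.4}
    - {"linear": [0, 0, 0], "dr": [0, 0, 0], "jaw": 0.4}
    - {"linear": [0, 0, 0], "dr": [0, 0, 0], "jaw": 0.4}
    - {"linear": [0, 0, 0], "dr": [0, 0, 0], "jaw": 0.4}
    - {"linear": [0, 0, 0], "dr": [0, 0, 0], "jaw": 0.4}
    - {"linear": [0, 0, 0], "dr": [0, 0, 0], "jaw": 0.4}
    - {"linear": [0, 0, 0], "dr": [0, 0, 0], "jaw": 0.4}

```text
clock: 21.22
tcp_pos: [0.6718, -0.1406, 0.2197]
orientation: [1.987, 2.429, 0.004]
contact_force: [0.4, 0.6, 0.4]
grip_width: 0.0514
```

```bash
python3 - <<'E'
from bench import job
print(job.hand_in())
E
```

```text
the job is handed in; nothing more can be done
None
```

I ran the rod through all three gold bands, lifted them out of the rack together and laid the rod back in both forks of the stand. I handed the job in at about 21 s of the 64 s allowed; the hand-in gives no verdict.

**Last checks:** the final side, top and wrist pictures show the rod in both forks and the three bands hanging between them. The cup and the red and green look-alikes looked untouched. The gripper was open and clear, about 110 mm above the rod.

No check failed. Early position estimates from the cameras disagreed by about 3–5 mm, so I corrected from fresh pictures as I went.

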